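# Hold a flywheel on its timing mark with a sprung bar

### The arm

A 6-joint arm with a two-finger parallel gripper is mounted at the origin on the work surface. World frame = base frame: x ahead of the robot, y to its left, z up, the work surface at z = 0. Lengths are in mm, angles in degrees, forces in N, time in s.
With the tool pointing down it reaches from about 350 to 850 mm from the base axis. Payload 8.1 kg.
Tool frame: the origin (TCP) lies at the very end of the fingers, on their centre line; the grasp point (between the pads) lies 19 mm behind it; z points along the fingers, y is the direction in which the jaws open and shut (so a half turn about z gives the same grasp; the last joint's range is limited). The gripper opens to 85 mm and grips with 20 to 120 N. Pads are 22 mm wide; open, the fingers measure 114 mm over their backs; the gripper's body (76 mm by 85 mm) begins 54 mm behind the grasp point. The pads swing forward as they close: fully open they stand 13 mm farther back than shut.
Start: joints at [63.862, 7.471, 85.268, -0, 87.261, -4.893], TCP at [217.396, 559.236, 231.292] pointing down, gripper open.
Joint ranges: [-169.43, 169.43], [-51.17, 129.36], [1.28, 143.12], [-76.62, 256.62], [0, 156.53], [-152.29, 152.29]. Speed limits (degrees/s): [136.94, 136.94, 159.86, 180, 180, 180].

### API

Orientations are given as [roll, pitch, yaw] about the fixed x, y, z axes, in that order (R = Rz(yaw) Ry(pitch) Rx(roll)).
In Python, from bench import readout, eyes, workorder, cut_out, tip_of gives the robot as it stands.
- The arm moves only by the shell command python3 -m inch 'ROWS' [OPENING] [FORCE]. ROWS is JSON, one flat list of numbers, 4 for each row, row after row: the shift along the tool's x, y, z in m, then the turn about the tool's z in degrees. In form: [tx, ty, tz, yaw, tx, ty, tz, yaw, ...]. A call has exactly 10 rows; each row shifts and turns the commanded pose from where the row before left it, along the tool's axes as they then stand; what a row does not reach is not made up. A row lasts 1/12 s, in which the tool goes at most 41.7 mm and 7.16 degrees, less where a joint would pass 70% of its speed; a pose out of reach is approached as far as the arm can. A call with a gripper value outside its range is refused whole. OPENING is the opening, from 0 (shut) to 1 (fully open), set as the call begins (- or left out, the last holds). The fingers move at their own pace and stop on an object; FORCE is the grip in N (left out, the last holds). Time passes only in rows, so rows that do not move let the fingers close, or fill a call up. It gives the time, the measured TCP pose, the force and the opening at its end, in the units of the state.
- readout.sense(): the state, without advancing time (a new reading comes with each control period).
- eyes.snapshot(name): name is "scene" or "side" or "wrist"; returns the picture (384x512x3 uint8, red, green, blue); there is no depth.
- eyes.calibration(name): a dict with "vertical_fov" (degrees; the focal length in pixels is half the picture's height over the tangent of half this angle, whatever the lens; pixels are square), "cx", "cy" (the principal point, pixels), "T" (4x4, takes a point from camera to world coordinates). Camera axes: x right, y down, z forward; pixel columns grow to the right and rows downward; lengths in mm; the calibration is good to about 2 mm. A picture is of the moment at which its call begins: read the wrist's pose just before it. calibration takes no time and is no camera call; for the wrist camera it gives the pose at the moment of the call.
- workorder.hand_in(): hands the job in, once; it reports no verdict.
Trained networks look in the newest picture that a camera, given by its name, has taken for a name from the list of things; names that differ only in an ending like _2 or _b are one class to them, and where a whole thing is asked for, a point or a joint stands for the part that bears it (a point fixed in the world has none). Each returns a list of dicts, best first, with "confidence" (0 to 1); they miss things now and then, are a little off and sometimes report something else, mostly with a low value. They report only what shows in the picture. A call takes as long as a camera call. They do not tell look-alikes from the thing itself.
- cut_out(camera, label): "pixels" (384x512 bool, what is visible of it) and "bbox" ([left, top, right, bottom] in pixels, round what is visible of it).
- tip_of(camera, label): "centre" ([row, column] in pixels: a listed point, or the origin of a listed thing).
The state is a dict: "time": time; "joint_pos": joint angles; "qd": joint speeds; "joint_efforts": joint torques, N m; "tool_pos": TCP position; "tcp_rot": TCP orientation; "ft_force": force on the tool from outside, world axes, zero at the start; "wrist_torque": the same for the moment, N m; "finger_gap": finger opening in mm.
Only numpy, scipy, OpenCV 4.12 (cv2) and the standard library are available. Lean on these libraries where they do the work, as an engineer would, in place of code of your own. Each camera call takes 0.05 s, during which the arm holds its last target. There are 200 camera calls.

### The job

Take the black rubber grip on the yellow sprung bar and use the bar to turn the top-heavy flywheel up off its rest until its red pointer stands midway between the two green prongs of the index fork, and keep it between them for a good six seconds while the timing is read. Then bring the flywheel gently back to the rest it came from, with the bar relaxed, and let go. Work the wheel through the bar only (do not touch the wheel, its pointer or its brass weight), never let it drop, slam or roll over to the far stop, do not shift the index fork and leave the green bottle standing.

Things in the scene. Friction and masses are not known exactly. Their poses are not given: they have to be found in the camera images.
- stand: Blue bearing stand, fixed; place and yaw vary. Origin at bench level below the flywheel's centre. x: level, along the axle (away from the robot at yaw 0); y: level, in the plane of the wheel; z up. Base plate 180 x 300 x 18 mm (local x -60 to 120); a 35 x 100 mm post stands on the wheel's +x side. Bearing friction on the wheel 0.003 N m, damping 0.02 N m s/rad.
- axle (a point): Centre of the flywheel on its axle, 210 mm above the bench; axes as the stand's. The wheel is a steel disc, 300 mm diameter, 30 mm thick, nominal 10 kg; with its brass weight its moment of inertia about the axle is nominal 0.12 kg m2.
- flywheel (a joint): Angle of the flywheel about the stand's +x, rad: 0 with red pointer and brass weight straight up; positive lifts the grip's side (+y) and leans the pointer to -y. Low-friction; stops at -0.5 (its rest, where it starts) and +0.5 (far stop). Top-heavy and unstable even with the bar held still: it runs away from balance with a time constant of 0.7 to 1 s.
- weight (a point): Centre of the brass block (42 x 70 x 34 mm, 0.55 kg) on the flywheel at the pointer's angle, 110 mm from the axle. Its gravity torque, nominal 0.59 N m x sin(flywheel), drives the wheel away from 0. True masses of wheel and block together differ from nominal by 15 per cent less to 20 per cent more, and torque and inertia with them.
- bar (a joint): Angle of the yellow sprung bar relative to the flywheel, about the same axle and in the same sense, rad; 0 when relaxed. A torsion spring alone joins it to the wheel: nominal 0.36 N m/rad, damping 0.03 N m s/rad. Counterbalanced by a steel disc on its short end, 0.22 kg; travel +-2.4. Bar angle in the room b = flywheel + bar; b = 0: along the stand's +y.
- grip_mid (a point): Middle of the black rubber grip, a freely turning sleeve 22 mm thick, 80 mm long, parallel to the axle. From axle in the stand's axes: (-95, 230 cos b, 230 sin b) mm; about 100 mm above the bench at the start. The bar (10 mm thick) lies 50 mm to its +x. Pinch it from above, fingers closing along the stand's y, and follow the arc. The wheel leaves its rest at b of about 0.15 to 0.45.
- pointer (a point): Point on the red pointer's line (10 mm wide), at its outer end, 190 mm from the axle; its z axis points out from the axle.
- index (a joint): Angle of the white V-shaped index arm with its two green prongs, same axle and sense as flywheel, rad; -0.2 to 0.2, differs in every run; clamped stiffly, not to be moved. The pointer is on the mark when flywheel equals index.
- fork (a point): Point midway between the two green prongs of the index fork, 200 mm from the axle; z axis points out from the axle. The prongs are 12 mm wide, centred 0.15 rad either side of it.
- bottle: Green glass bottle, 64 mm diameter, 210 mm high, 0.45 kg, standing on the bench; origin at the centre of its foot.
There are look-alikes about, which are no part of the job. There is more than one size of the bottle; the job needs the middle-sized.

How it is judged:
By the outcome, as a careful person would: the job done as asked, in the order asked, and still so for the second after the job is handed in, with the robot touching nothing.
It also fails if it takes over 72 s, if anything falls off the work surface, if the arm or the gripper's body presses on something with over 40 N, if the wrist force passes 120 N, or if a joint passes its speed limit or range.

## Working session

There is one attempt and no reset: what is moved stays moved. The work goes in short steps, Python scripts to look and compute and a shell command to move; the robot and the scene stay as the last step left them, time stands still between calls to the robot, and variables do not carry over. Pictures are saved under pics/ and viewed, on a budget of 10 in all, crops included, one or two more only if the job needs it, and the job is handed in when it is done.

```bash
mkdir -p pics
python3 - <<'E'
from bench import readout, eyes
import cv2, numpy as np
s=readout.sense();print(s)
a=eyes.snapshot("scene");b=eyes.snapshot("side")
np.save("a.npy",a);np.save("b.npy",b)
for n in("scene","side"):print(n,eyes.calibration(n))
cv2.imwrite("pics/1.png",cv2.cvtColor(a,cv2.COLOR_RGB2BGR));cv2.imwrite("pics/2.png",cv2.cvtColor(b,cv2.COLOR_RGB2BGR))
E
```

```text
{'time': 0.0, 'joint_pos': array([ 6.38613055e+01,  7.51532883e+00,  8.53286892e+01, -1.16610946e-04,
        8.72613553e+01, -4.89489268e+00]), 'qd': array([ 0.08712992,  0.08529218, -0.00534928, -0.0104598 ,  0.00467739,
       -0.0284534 ]), 'joint_efforts': array([ 4.27404419e-03, -5.69403577e+01, -5.00546265e+01, -1.64990104e-05,
        1.47942145e-02, -3.68564315e-05]), 'tool_pos': array([217.15983533, 558.73953131, 230.24778272]), 'tcp_rot': array([-1.79895001e+02, -8.87525786e-03,  1.58756196e+02]), 'ft_force': array([ 0.02506171, -0.3406635 , -0.70614947]), 'wrist_torque': array([ 0.04940876, -0.04493274,  0.00753421]), 'finger_gap': 86.01886591662824}
scene {'vertical_fov': 51.85252110753076, 'cx': 254.31108333718953, 'cy': 180.57834803900877, 'T': array([[-7.53455174e-01, -6.11221542e-01,  2.42308744e-01,
         2.51870538e+02],
       [-6.57420482e-01,  6.94634353e-01, -2.92029836e-01,
         1.10799702e+02],
       [ 1.01789493e-02, -3.79330122e-01, -9.25205408e-01,
         1.20157066e+03],
       [ 0.00000000e+00,  0.00000000e+00,  0.00000000e+00,
         1.00000000e+00]])}
side {'vertical_fov': 57.72091435176611, 'cx': 257.8589784521747, 'cy': 189.05841349537127, 'T': array([[ 8.85815294e-01, -2.41810758e-01,  3.96054064e-01,
         1.49749033e+02],
       [-4.63966050e-01, -4.76557041e-01,  7.46745533e-01,
        -7.87006753e+02],
       [ 8.17124949e-03, -8.45234254e-01, -5.34333498e-01,
         6.93346441e+02],
       [ 0.00000000e+00,  0.00000000e+00,  0.00000000e+00,
         1.00000000e+00]])}
```

View pics/1.png

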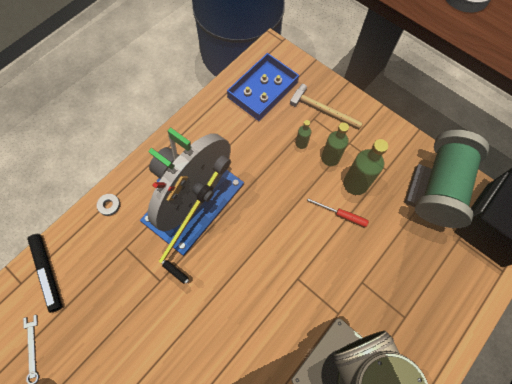

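View pics/2.png

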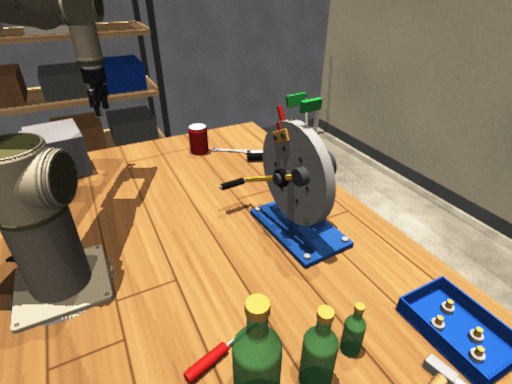

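Scene picture: wheel at about (190,185), grip of the yellow bar at (177,272), fork prongs at (180,138) and (160,157), red pointer at (158,184), three bottles (middle one at (335,148)). Black things that could pass for the grip are the grip (177,272), the marker/knife (42,270) and the screwdriver (340,215). Only the first is on the yellow bar. Side picture: grip at (233,184), pointer at (281,115), prongs at (297,100) and (311,105).

```bash
cat > h.py <<'E'
import numpy as np
from bench import readout, eyes, tip_of, cut_out
from scipy.optimize import least_squares
def proj(c,P):
    T=c["T"];p=(np.asarray(P)-T[:3,3])@T[:3,:3]
    f=192/np.tan(np.radians(c["vertical_fov"]/2))
    return np.array([c["cx"]+f*p[0]/p[2],c["cy"]+f*p[1]/p[2]])
def world(st,l):
    x,y,w=st;R=np.array([[np.cos(w),-np.sin(w),0],[np.sin(w),np.cos(w),0],[0,0,1]])
    return R@np.array(l)+[x,y,210]
def pt(n,q,st):
    # q: fly,b,index
    f,b,i=q
    if n=="axle":l=[0,0,0]
    if n=="grip_mid":l=[-95,230*np.cos(b),230*np.sin(b)]
    if n=="pointer":l=[PX,-190*np.sin(f),190*np.cos(f)]
    if n=="weight":l=[WX,-110*np.sin(f),110*np.cos(f)]
    if n=="fork":l=[FX,-200*np.sin(i),200*np.cos(i)]
    return world(st,l)
PX=0;WX=0;FX=0
E
python3 - <<'E'
from h import *
import json
D={}
for cam in("scene","side"):
    for n in("axle","grip_mid","pointer","fork","weight","bottle"):
        r=tip_of(cam,n)
        for k in r[:4]: print(cam,n,np.round(k["centre"],1),round(k["confidence"],2))
        if r: D[cam+" "+n]=[float(r[0]["centre"][1]),float(r[0]["centre"][0])]
json.dump(D,open("d.json","w"))
# triangulate
from h import *
for n in("axle","grip_mid","pointer","fork","weight"):
    A=[];
    ks=[c for c in("scene","side") if c+" "+n in D]
    if len(ks)<2: continue
    cs={c:eyes.calibration(c) for c in ks}
    s=least_squares(lambda P:np.concatenate([proj(cs[c],P)-D[c+" "+n] for c in ks]),[400,200,200])
    print(n,np.round(s.x,1),round(s.cost,1))
print(readout.sense()["time"])
E
```

```text
scene axle [184.7 190.9] 0.73
scene axle [184.6 153.4] 0.5
scene pointer [184.8 155.9] 0.95
scene fork [152.1 175.2] 0.66
scene weight [186.3 173.2] 0.61
scene bottle [182.1 356.3] 0.74
scene bottle [158.6 327.1] 0.64
scene bottle [143.5 302.8] 0.55
scene bottle [183.5 154.8] 0.36
side axle [173.5 296.3] 0.83
side axle [183.1 234.2] 0.2
side grip_mid [183.4 237.3] 0.66
side grip_mid [175.2 298.2] 0.58
side grip_mid [105.9 296.7] 0.43
side pointer [106.2 275.6] 0.87
side fork [102.5 297.2] 0.85
side weight [136.3 285. ] 0.92
side bottle [350.2 348.3] 0.59
side bottle [377.1 310.7] 0.58
axle [639.1 -83.1 205.6] 4.0
pointer [624.2   4.8 378.8] 0.6
fork [636.9 -74.5 409.7] 0.0
weight [629.5 -32.2 301.3] 1.7
0.7
```

Run:
```python
import h
from h import *
import json,cv2
D=json.load(open("d.json"))
D["scene grip_mid"]=[177,272];D["side grip_mid"]=[234,183.4]
cs={c:eyes.calibration(c) for c in("scene","side")}
def res(v):
    h.PX,h.WX,h.FX=v[6:9]
    r=[]
    for k,uv in D.items():
        c,n=k.split()
        if n!="bottle": r+=list(proj(cs[c],pt(n,v[3:6],v[:3]))-uv)
    return np.array(r+[ (v[3]+.5)*200,*(v[6:9]*.05)])
s=least_squares(res,[639,-83,.2,-.5,-.5,0,0,0,0],loss="soft_l1")
print(np.round(s.x,3));print([k for k in D]);print(np.round(s.fun,1))
v=s.x;h.PX,h.WX,h.FX=v[6:9]
for n in("grip_mid","fork"):print(n,pt(n,v[3:6],v[:3]))
json.dump(list(v),open("fit.json","w"))
out=[]
for c,f,(x0,y0) in(("scene","a.npy",(120,100)),("side","b.npy",(210,70))):
    im=cv2.cvtColor(np.load(f),cv2.COLOR_RGB2BGR)[y0:y0+200,x0:x0+133]
    S=3;im=cv2.resize(im,None,fx=S,fy=S,interpolation=cv2.INTER_CUBIC)
    def d(P,col):
        u=((proj(cs[c],P)-[x0,y0]+.5)*S).astype(int);cv2.circle(im,tuple(int(i) for i in u),3,col,-1)
    for n in("axle","grip_mid","pointer","fork","weight"):d(pt(n,v[3:6],v[:3]),(255,0,255))
    for X in(-60,120):
        for Y in(-150,150):d(world(v[:3],[X,Y,-192]),(0,255,255))
    for X in(-135,-55):d(world(v[:3],[X,230*np.cos(v[4]),230*np.sin(v[4])]),(255,255,0))
    out.append(im)
cv2.imwrite("pics/3.png",np.hstack(out))
```

```text
[ 6.37837e+02 -8.53550e+01  9.80000e-02 -5.00000e-01 -4.87000e-01
 -5.40000e-02 -3.69300e+00 -5.04000e+00  1.87000e-01]
['scene axle', 'scene pointer', 'scene fork', 'scene weight', 'scene bottle', 'side axle', 'side grip_mid', 'side pointer', 'side fork', 'side weight', 'side bottle', 'scene grip_mid']
[-0.2 -2.7  0.1  0.8 -0.  -0.1 -0.  -1.7 -1.7 -0.1 -3.5  0.4  1.   0.3
 -0.1  0.1 -1.5 -0.9 -0.6 -0.8 -0.  -0.2 -0.3  0. ]
grip_mid [523.41657623 107.61473584 102.31660392]
fork [636.95793056 -74.49820253 409.70327924]
```

View pics/3.png

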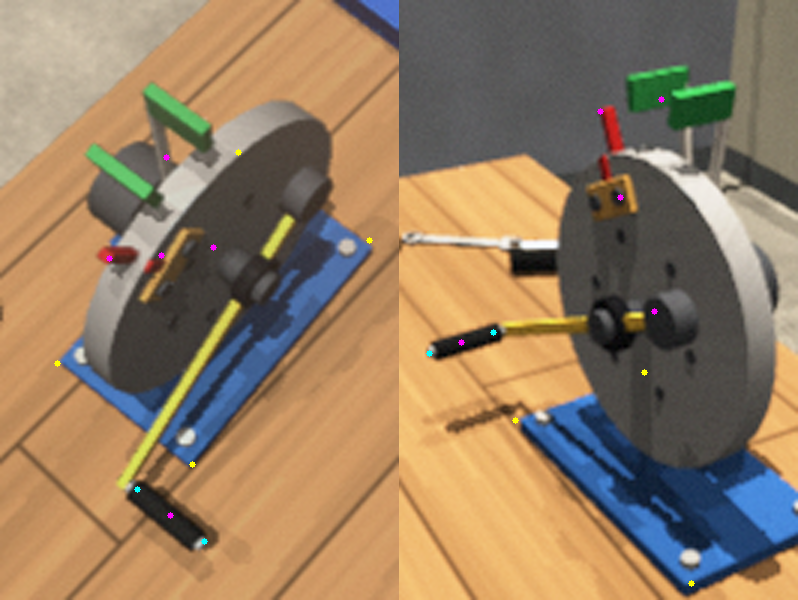

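The fit agrees within 3 px: stand at (638,-85), yaw 5.6°, bar b≈-0.487, index≈-0.054, grip at z 102 (expected about 100). The crop confirms the black sleeve on the yellow bar. Next I move above the grip.

```bash
python3 -m inch '[0,0,0,-6.7,0,0,0,-6.7,0,0,0,-6.7,0,0,0,-6.7,-0.01546,-0.03,0.0019,0,-0.01546,-0.03,0.0019,0,-0.01546,-0.03,0.0019,0,-0.01546,-0.03,0.0019,0,-0.01546,-0.03,0.0019,0,-0.01546,-0.03,0.0019,0]' 1 && python3 -m inch '[-0.01546,-0.03,0.0019,0,-0.01546,-0.03,0.0019,0,-0.01546,-0.03,0.0019,0,-0.01546,-0.03,0.0019,0,-0.01546,-0.03,0.0019,0,-0.01546,-0.03,0.0019,0,-0.01546,-0.03,0.0019,0,-0.01546,-0.03,0.0019,0,-0.01546,-0.03,0.0019,0,-0.01546,-0.03,0.0019,0]'
python3 - <<'E'
from h import *
import cv2
s=readout.sense();print(s["time"],s["tool_pos"],s["tcp_rot"],s["ft_force"])
w=eyes.snapshot("wrist");a=eyes.snapshot("side");
np.save("b2.npy",a)
from h import pt
import json;v=json.load(open("fit.json"));print(proj(eyes.calibration("wrist"),pt("grip_mid",v[3:6],v[:3])))
im=np.vstack([w[:300],a[60:360]])
cv2.imwrite("pics/4.png",cv2.cvtColor(np.vstack([w[:,:],a[60:276]]),cv2.COLOR_RGB2BGR))
for k in tip_of("wrist","grip_mid"):print(k)
E
```

```text
time: 1.53
tool_pos: [327.7, 387.7, 220.0]
tcp_rot: [180.0, 0.0, -174.4]
ft_force: [1.2, -0.2, 0.1]
finger_gap: 85.4
time: 2.37
tool_pos: [510.8, 103.8, 201.1]
tcp_rot: [180.0, 0.0, -174.5]
ft_force: [0.2, 0.4, 0.3]
finger_gap: 85.2
2.3667 [510.81814508 103.84149805 201.05715073] [ 1.79997590e+02  3.72185670e-02 -1.74450613e+02] [0.24527879 0.41077249 0.33855414]
[264.80770624 210.37685069]
{'centre': [216.0, 263.7], 'confidence': 0.57}
```

View pics/4.png

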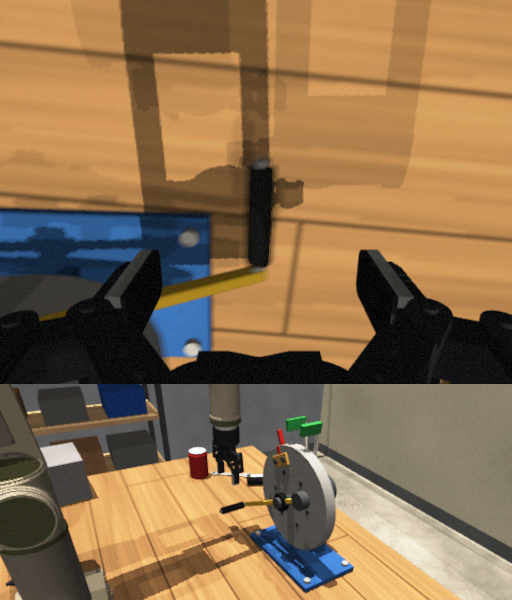

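Wrist view: black sleeve centred at (260,216), between the fingers (about 130 and 385), bar end at (260,270). Predicted position was (265,210), so the fit holds. I'll descend and pinch.

```bash
python3 -m inch '[0,0.0005,0.013,0,0,0.0005,0.013,0,0,0.0005,0.013,0,0,0.0005,0.013,0,0,0.0005,0.013,0,0,0,0.013,0,0,0,0.013,0,0,0,0.013,0,0,0,0.011,0,0,0,0.005,0]' 1 && python3 -m inch '[0,0,0,0,0,0,0,0,0,0,0,0,0,0,0,0,0,0,0,0,0,0,0,0,0,0,0,0,0,0,0,0,0,0,0,0,0,0,0,0]' 0 40
python3 - <<'E'
from h import *
import cv2,json
s=readout.sense();print(s["time"],s["tool_pos"],s["tcp_rot"],s["ft_force"],s["finger_gap"])
w=eyes.snapshot("wrist");a=eyes.snapshot("side");c=eyes.snapshot("scene")
np.save("b3.npy",a);np.save("a3.npy",c)
cv2.imwrite("pics/5.png",cv2.cvtColor(np.vstack([np.hstack([w[180:,100:420],cv2.resize(a[60:264,150:470],(320,204))]),np.hstack([cv2.resize(c[100:250,110:270],(320,300)),cv2.resize(a[80:180,240:347],(320,300))])]),cv2.COLOR_RGB2BGR))
E
```

```text
time: 3.35
tool_pos: [508.4, 108.0, 78.3]
tcp_rot: [-180.0, -0.2, -174.4]
ft_force: [-0.5, -0.3, -0.6]
finger_gap: 85.3
time: 4.18
tool_pos: [510.4, 107.6, 81.4]
tcp_rot: [-180.0, 0.1, -174.5]
ft_force: [3.2, -3.6, 2.9]
finger_gap: 20.8
4.1833 [510.44477679 107.58892743  81.35728326] [-1.79968948e+02  7.31941132e-02 -1.74458557e+02] [ 3.23306552 -3.62554937  2.87670308] 20.84133422012945
```

View pics/5.png

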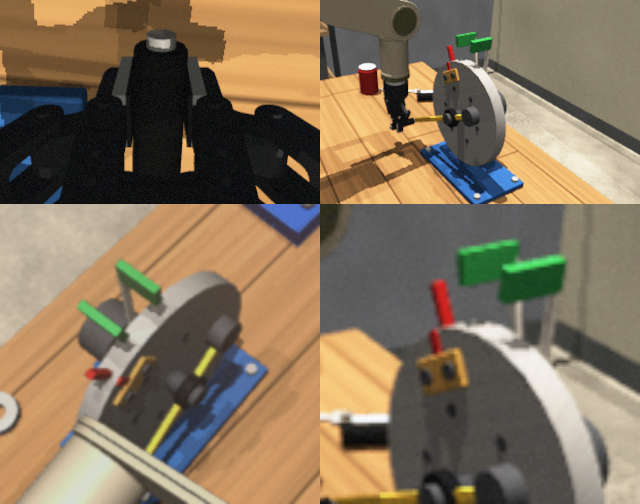

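The grip is held (gap 20.8 mm on a 22 mm sleeve). Pointer is still at rest, left of the prongs. Next I set up the pointer measurement and controller, testing them on the saved pictures.

```bash
cat > ctl.py <<'E'
import sys,json,os,cv2
import h
from h import *
V=json.load(open("fit.json"));ST=V[:3]
def ang(img,cal,mask,px,rmin,rmax):
    """angles/radii of masked pixels in the wheel plane local x=px"""
    r,c=np.nonzero(mask);f=192/np.tan(np.radians(cal["vertical_fov"]/2));T=cal["T"]
    d=np.c_[(c-cal["cx"])/f,(r-cal["cy"])/f,np.ones(len(r))]@T[:3,:3].T
    w=ST[2];n=np.array([np.cos(w),np.sin(w),0]);o=world(ST,[px,0,0])
    P=T[:3,3]+d*(((o-T[:3,3])@n)/(d@n))[:,None]-o
    y=P@[-np.sin(w),np.cos(w),0];R=np.hypot(y,P[:,2]);a=np.arctan2(-y,P[:,2])
    k=(R>rmin)&(R<rmax)&(abs(a)<.8)
    return a[k],R[k],(mask*1.)[r[k],c[k]]
def pointer(img,cal):
    i=img.astype(float);w=np.clip(i[...,0]-1.6*np.maximum(i[...,1],i[...,2])-10,0,80)
    a,R,_=ang(img,cal,w>0,-4,155,200)
    r=w[w>0]
    rr,cc=np.nonzero(w>0);wt=None
    a2,R2,m=ang(img,cal,w,-4,155,200)
    return (a2*m).sum()/m.sum(),len(a2),(R2*m).sum()/m.sum()
def prongs(img,cal):
    i=img.astype(float);g=(i[...,1]>1.6*i[...,0])&(i[...,1]>1.3*i[...,2])&(i[...,1]>50)
    return ang(img,cal,g,0,175,230)
E
python3 - <<'E'
from ctl import *
for f,n in(("b.npy","side"),("b2.npy","side"),("b3.npy","side"),("a.npy","scene"),("a3.npy","scene")):
    im=np.load(f);c=eyes.calibration(n);print(f,np.round(pointer(im,c),4))
    a,R,_=prongs(im,c);
    k=cv2.kmeans(a.astype(np.float32)[:,None],2,None,(3,50,1e-6),3,0)[1].ravel()
    print("  prongs",[(round(a[k==j].mean(),3),round(a[k==j].min(),3),round(a[k==j].max(),3),round(R[k==j].min()),round(R[k==j].max()),int((k==j).sum())) for j in(0,1)])
E
```

```text
b.npy [ -0.4294  71.     172.9512]
  prongs [(np.float64(-0.135), np.float64(-0.287), np.float64(0.003), 186, 229, 183), (np.float64(0.144), np.float64(0.005), np.float64(0.33), 181, 230, 257)]
b2.npy [ -0.4297  71.     172.978 ]
  prongs [(np.float64(0.144), np.float64(0.005), np.float64(0.33), 181, 230, 256), (np.float64(-0.134), np.float64(-0.29), np.float64(0.003), 186, 229, 184)]
b3.npy [ -0.4294  73.     172.9556]
  prongs [(np.float64(0.144), np.float64(0.005), np.float64(0.33), 181, 230, 258), (np.float64(-0.136), np.float64(-0.29), np.float64(0.003), 186, 229, 184)]
a.npy [ -0.4848  38.     186.1241]
  prongs [(np.float64(0.108), np.float64(0.043), np.float64(0.182), 183, 229, 42), (np.float64(-0.204), np.float64(-0.232), np.float64(-0.175), 185, 229, 45)]
a3.npy [ -0.4849  39.     186.7993]
  prongs [(np.float64(-0.204), np.float64(-0.232), np.float64(-0.175), 185, 229, 45), (np.float64(0.109), np.float64(0.043), np.float64(0.182), 183, 229, 43)]
```

Run:
```python
from ctl import *
S=np.load("b3.npy");A=np.load("a.npy");cs=eyes.calibration("side");ca=eyes.calibration("scene")
def red(img):
    i=img.astype(float);return np.clip(i[...,0]-1.6*np.maximum(i[...,1],i[...,2])-10,0,80)
def green(img):
    i=img.astype(float);return ((i[...,1]>1.6*i[...,0])&(i[...,1]>1.3*i[...,2])&(i[...,1]>50))*1.
for px in(-40,-30,-20,-10,0,10,20,30):
    o=[px]
    for im,c in((S,cs),(A,ca)):
        a,R,m=ang(im,c,red(im),px,155,205);o+=[round((a*m).sum()/m.sum(),3),round((R*m).sum()/m.sum()),len(a)]
        a,R,m=ang(im,c,green(im),px,165,240)
        k=cv2.kmeans(a.astype(np.float32)[:,None],2,None,(3,50,1e-6),3,0)[1].ravel()
        e=sorted([a[k==0].mean(),a[k==1].mean()]);o+=[round(sum(e)/2,3),round((e[1]-e[0])/2,3)]
    print(o)
```

```text
Traceback (most recent call last):
cv2.error: OpenCV(4.12.0) /io/opencv/modules/core/src/kmeans.cpp:243: error: (-2:Unspecified error) in function 'double cv::kmeans(cv::InputArray, int, cv::InputOutputArray, cv::TermCriteria, int, int, cv::OutputArray)'
> There can't be more clusters than elements (expected: 'N >= K'), where
>     'N' is 0
> must be greater than or equal to
>     'K' is 2
```

Run:
```python
from ctl import *
S=np.load("b3.npy");A=np.load("a.npy");cs=eyes.calibration("side");ca=eyes.calibration("scene")
def red(img):
    i=img.astype(float);return np.clip(i[...,0]-1.6*np.maximum(i[...,1],i[...,2])-10,0,80)
def green(img):
    i=img.astype(float);return ((i[...,1]>1.6*i[...,0])&(i[...,1]>1.3*i[...,2])&(i[...,1]>50))*1.
roi={0:(slice(85,120),slice(260,330)),1:(slice(120,200),slice(140,200))}
# outer red piece only: largest comp extents
for px in(-30,-22,-15,-8,0,8,15,22,30):
    o=[px]
    for j,(im,c) in enumerate(((S,cs),(A,ca))):
        M=np.zeros((384,512));M[roi[j]]=1
        n,l,s,_=cv2.connectedComponentsWithStats((red(im)*M>20).astype(np.uint8))
        b=1+s[1:,4].argmax()
        a,R,m=ang(im,c,red(im)*(l==b),px,100,300);o+=[round((a*m).sum()/m.sum(),3),round(R.min()),round(R.max()),len(a)]
        a,R,m=ang(im,c,green(im)*M,px,100,300)
        k=cv2.kmeans(a.astype(np.float32)[:,None],2,None,(3,50,1e-6),3,0)[1].ravel()
        e=sorted([a[k==0].mean(),a[k==1].mean()]);o+=[round(float(sum(e)/2),3),round(float(e[1]-e[0])/2,3)]
    print([float(x) for x in o])
```

```text
[-30.0, -0.213, 158.0, 194.0, 69.0, 0.174, 0.123, -0.409, 217.0, 265.0, 34.0, -0.106, 0.106]
[-22.0, -0.278, 156.0, 193.0, 69.0, 0.136, 0.129, -0.428, 199.0, 247.0, 34.0, -0.1, 0.111]
[-15.0, -0.336, 155.0, 192.0, 69.0, 0.103, 0.134, -0.446, 182.0, 232.0, 34.0, -0.093, 0.117]
[-8.0, -0.395, 154.0, 192.0, 69.0, 0.07, 0.139, -0.468, 166.0, 217.0, 34.0, -0.086, 0.122]
[0.0, -0.462, 153.0, 192.0, 69.0, 0.028, 0.145, -0.498, 148.0, 200.0, 34.0, -0.076, 0.13]
[8.0, -0.529, 153.0, 193.0, 69.0, -0.01, 0.15, -0.534, 130.0, 183.0, 34.0, -0.06, 0.144]
[15.0, -0.587, 153.0, 195.0, 69.0, -0.051, 0.155, -0.572, 114.0, 168.0, 34.0, -0.044, 0.158]
[22.0, -0.644, 155.0, 197.0, 69.0, -0.096, 0.16, -0.618, 104.0, 153.0, 33.0, -0.025, 0.173]
[30.0, -0.707, 157.0, 199.0, 69.0, -0.143, 0.164, -0.681, 103.0, 137.0, 27.0, 0.0, 0.194]
```

```bash
cat >> ctl.py <<'E'
def side_f(img):
    cal=eyes.calibration("side");i=img.astype(float)
    w=np.clip(i[...,0]-1.6*np.maximum(i[...,1],i[...,2])-10,0,80);w[:, :235]=0;w[:,345:]=0;w[:70]=0;w[150:]=0
    a,R,m=ang(img,cal,w,4.5,153,196)
    return (float((a*m).sum()/m.sum()),len(a)) if len(a)>12 else (None,len(a))
F="log.json"
def load():return json.load(open(F)) if os.path.exists(F) else dict(t=[],b=[],m=[],pend=None,th=[1.,1.,0.])
def grip_b(tp):
    w=ST[2];y=-np.sin(w)*(tp[0]-ST[0])+np.cos(w)*(tp[1]-ST[1]);return np.arctan2(tp[2]+OFFZ-210,y)
OFFZ=21.
LAG=.05
def sim(th,f,v,ts,bs):
    """integrate along uniform grid ts with bar angle bs"""
    s,k,_=th[:3];I=.12*s;G=.59*s;K=.36*k;dt=ts[1]-ts[0];db=np.gradient(bs,dt);o=np.empty((len(ts),2))
    for j in range(len(ts)):
        o[j]=f,v
        t=G*np.sin(f)+K*(bs[j]+th[2]-f)+.03*(db[j]-v)-.02*v-.003*np.tanh(v/.01)
        v+=dt*t/I;f+=dt*v
        if f<-.5:f=-.5;v=max(v,0)
    return o
DT=1/60
def estimate(L,t):
    m=np.array(L["m"],float);t0=max(m[0,0],t-4.2);m=m[m[:,0]>=t0-1e-6];t0=m[0,0]
    ts=np.arange(t0,t+DT,DT);bs=np.interp(ts-LAG,L["t"],L["b"])
    rest=m[0,1]<-.49
    p=np.array(L["th"]);sd=np.array([.12,.06,.015])
    def un(x):return p*0+np.array([x[2],x[3],x[4]]),(-.5 if rest else x[0]),(0. if rest else x[1])
    def res(x):
        o=sim(*un(x),ts,bs);return np.r_[(np.interp(m[:,0],ts,o[:,0])-m[:,1])/.003,(x[2:]-[1,1,0])/sd,.3*(x[2:]-p)/sd]
    v0=(m[1,1]-m[0,1])/(m[1,0]-m[0,0]) if len(m)>1 else 0
    best=min((least_squares(res,[m[0,1],q,*p],x_scale=[.01,.05,.05,.05,.01],max_nfev=60) for q in(0,.1,-.1)),key=lambda r:r.cost)
    th,f0,q=un(best.x);o=sim(th,f0,q,ts,bs);r=res(best.x)[:len(m)]*3
    return th,o[-1],r,ts[-1]
def plan(th,f,v,b,ft,D,N=32,cap=.05):
    n=5;ts=np.arange(0,N/12,1/(12*n));u=np.clip(ts/D,0,1);
    ref=f+(ft-f)*(10*u**3-15*u**4+6*u**5)+v*D*(u-6*u**3+8*u**4-3*u**5)
    kt=np.arange(0,N+1,2)/12
    def bs(x):return np.interp(ts-LAG,kt,np.r_[b,x])
    def res(x):
        o=sim(th,f,v,ts,bs(x));d=np.diff(np.r_[b,x]);dd=np.diff(np.r_[0,d])
        return np.r_[(o[::n,0]-ref[::n])/.03,(o[-10:,1])/.05,d/.15,dd/.08,np.clip(abs(d)-2*cap,0,9)/.003]
    r=least_squares(res,np.full(len(kt)-1,b),max_nfev=40)
    q=np.interp(np.arange(1,11)/12,kt,np.r_[b,r.x]);return q,sim(th,f,v,ts,bs(r.x))[::n,0]
def rows(b,q):
    out=[];y,z=230*np.cos(b),230*np.sin(b);y0,z0=y,z
    for x in q:
        dy=round(230*np.cos(x)-y,1);dz=round(230*np.sin(x)-z,1);y+=dy;z+=dz;out+=[0,round(dy/1000,4),round(-dz/1000,4),0]
    return out
def begin():
    """log the executed pending rows, take pictures, return log"""
    L=load();s=readout.sense();t=s["time"]
    if L["pend"]:
        for j,x in enumerate(L["pend"]):L["t"].append(t-(9-j)/12);L["b"].append(x)
        L["pend"]=None
    if not L["t"]:L["t"]=[t-1,t];L["b"]=[float(grip_b(s["tool_pos"]))]*2
    print("t %.2f b %.3f cmd %.3f F %s gap %.1f"%(t,grip_b(s["tool_pos"]),L["b"][-1],np.round(s["ft_force"],1),s["finger_gap"]))
    for _ in range(2):
        tt=readout.sense()["time"];im=eyes.snapshot("side");a,n=side_f(im)
        if a is not None:
            if "off" not in L:L["off"]=-.5-a
            L["m"].append([tt,a+L["off"]])
        print("  f",None if a is None else round(a+L["off"],4),n,end="")
    np.save("last.npy",im)
    t=readout.sense()["time"];L["t"].append(t);L["b"].append(L["b"][-1]);print();return L,t
def finish(L,t,q,th=None):
    b=L["b"][-1];print("rows",json.dumps(rows(b,q)).replace(" ",""));L["pend"]=[float(x) for x in q]
    if th is not None:L["th"]=[float(x) for x in th]
    json.dump(L,open(F,"w"))
if __name__=="__main__":
    L,t=begin();b=L["b"][-1];m=sys.argv[1]
    if m=="ramp":
        e=float(sys.argv[2]);u=np.arange(1,11)/10;q=b+(e-b)*u*u*(3-2*u);finish(L,t,q)
    else:
        th,x,r,te=estimate(L,t);print("th",np.round(th,3),"f,v",np.round(x,4),"res mrad",np.round(r[-6:],1))
        q,o=plan(th,*x,b,float(sys.argv[2]),float(sys.argv[3]));print("b",np.round(q,3),"pred f@10",round(o[10],3),np.round(o[::4],3));finish(L,t,q,th)
E
time python3 ctl.py ramp -0.2
```

```text
t 4.33 b -0.485 cmd -0.485 F [ 2.2 -3.6  2. ] gap 21.2
  f -0.5 79  f -0.5003 78
rows [0,0.0008,-0.0016,0,0,0.0023,-0.0045,0,0,0.0031,-0.0066,0,0,0.0035,-0.0082,0,0,0.0034,-0.0091,0,0,0.0031,-0.0091,0,0,0.0025,-0.0086,0,0,0.0018,-0.0071,0,0,0.001,-0.0049,0,0,0.0004,-0.0018,0]
real	0m1.210s
user	0m0.861s
sys	0m0.048s
```

```bash
python3 -m inch '[0,0.0008,-0.0016,0,0,0.0023,-0.0045,0,0,0.0031,-0.0066,0,0,0.0035,-0.0082,0,0,0.0034,-0.0091,0,0,0.0031,-0.0091,0,0,0.0025,-0.0086,0,0,0.0018,-0.0071,0,0,0.001,-0.0049,0,0,0.0004,-0.0018,0]'; python3 ctl.py ramp 0.05
cat > test.py <<'E'
import ctl;from ctl import *
rng=np.random.default_rng(0)
for tt in([1.15,.97,.005],[.88,1.03,-.01]):
    L=dict(t=[0,1],b=[.1,.1],m=[],th=[1.,1.,0.]);t=1.;x=(-.5,0.);goal=None;hist=[]
    def adv(x,t,T):
        ts=np.arange(t,t+T+1e-9,T/20);o=sim(tt,*x,ts,np.interp(ts-.03,L["t"],L["b"]));return tuple(o[-1])
    for c in range(16):
        b=L["b"][-1]
        for _ in range(2):
            L["m"].append([t,x[0]+rng.normal()*.003]);L["t"].append(t+.05);L["b"].append(b);x=adv(x,t,.05);t+=.05
        if goal is None and max(m[1] for m in L["m"])<-.485: q=b+.08*np.arange(1,11)/10
        else:
            th,e,r,_=estimate(L,t);L["th"]=list(th)
            goal=goal or t+4
            q,o=plan(th,*e,b,-.043,max(goal-t,.8))
        L["t"]+=[t+(j+1)/12 for j in range(10)];L["b"]+=list(q);x=adv(x,t,10/12);t+=10/12
        hist.append((round(float(x[0]),3),round(float(q[-1]),2)))
    print(tt,L["th"],hist)
E
time python3 test.py
```

```text
time: 5.27
tool_pos: [508.8, 130.5, 143.6]
tcp_rot: [179.9, 0.2, -174.4]
ft_force: [5.6, 1.6, -1.3]
finger_gap: 20.7
t 5.27 b -0.197 cmd -0.200 F [ 5.6  1.6 -1.3] gap 20.7
  f -0.5 79  f -0.5002 78
rows [0,0.0003,-0.0016,0,0,0.0008,-0.0043,0,0,0.001,-0.0063,0,0,0.001,-0.0078,0,0,0.0008,-0.0085,0,0,0.0005,-0.0085,0,0,0.0002,-0.0078,0,0,-0.0001,-0.0064,0,0,-0.0001,-0.0044,0,0,-0.0001,-0.0016,0]
[1.15, 0.97, 0.005] [np.float64(1.0395617902723162), np.float64(0.9767146826929605), np.float64(-0.000612440901461313)] [(-0.5, 0.18), (-0.5, 0.26), (-0.5, 0.34), (-0.5, 0.42), (-0.481, 0.5), (-0.388, 0.39), (-0.258, 0.3), (-0.108, 0.08), (-0.05, 0.01), (-0.077, 0.01), (-0.068, 0.11), (-0.028, -0.04), (-0.04, 0.08), (-0.025, 0.01), (-0.038, 0.05), (-0.04, 0.02)]
[0.88, 1.03, -0.01] [np.float64(0.9289635044786313), np.float64(1.1129606089163468), np.float64(-0.015363152707001036)] [(-0.5, 0.18), (-0.471, 0.26), (-0.273, 0.26), (0.235, 0.26), (1.389, 0.26), (2.203, 0.26), (1.079, -0.29), (0.031, 0.37), (-0.061, -0.1), (-0.099, 0.24), (0.088, -0.31), (-0.143, 0.17), (-0.34, 0.09), (-0.5, -0.05), (-0.457, 0.24), (-0.176, 0.04)]
real	0m6.351s
user	0m6.902s
sys	0m0.044s
```

```bash
python3 - <<'E'
s=open("ctl.py").read()
s=s.replace("best=min((least_squares(res,[m[0,1],q,*p],x_scale=[.01,.05,.05,.05,.01],max_nfev=60) for q in(0,.1,-.1)),","best=min((least_squares(res,[m[0,1],v0 if abs(v0)<.4 else 0,z,p[1],p[2]],x_scale=[.01,.05,.05,.05,.01],max_nfev=60) for z in(p[0],.8,.9,1.,1.1)),")
s=s.replace("r=least_squares(res,np.full(len(kt)-1,b),max_nfev=40)","r=min((least_squares(res,x0,max_nfev=40) for x0 in(np.full(len(kt)-1,b),np.full(len(kt)-1,ft*(1-1.64*th[0]/th[1])),np.linspace(b,ft*(1-1.64*th[0]/th[1]),len(kt)-1),np.full(len(kt)-1,b+.15))),key=lambda r:r.cost)")
open("ctl.py","w").write(s)
s=open("test.py").read().replace("[.88,1.03,-.01])","[.88,1.03,-.01],[.85,1,.015],[1.2,1.05,0])")
s=s.replace("b+.08*","b+.06*");open("test.py","w").write(s)
E
time python3 test.py
```

```text
[1.15, 0.97, 0.005] [np.float64(1.004908797935659), np.float64(0.9909467674991858), np.float64(-0.004953323344543695)] [(-0.5, 0.16), (-0.5, 0.22), (-0.5, 0.28), (-0.5, 0.34), (-0.5, 0.4), (-0.497, 0.46), (-0.425, 0.52), (-0.241, 0.21), (-0.122, 0.12), (-0.055, 0.0), (-0.039, 0.07), (-0.028, 0.02), (-0.043, 0.04), (-0.037, 0.04), (-0.04, 0.03), (-0.043, 0.04)]
[0.88, 1.03, -0.01] [np.float64(0.9472151041720592), np.float64(1.0068907210485762), np.float64(-0.003803136936351761)] [(-0.5, 0.16), (-0.493, 0.22), (-0.393, 0.28), (-0.197, 0.06), (-0.1, 0.07), (-0.032, -0.01), (-0.041, 0.03), (-0.051, 0.02), (-0.053, 0.03), (-0.028, 0.04), (-0.035, 0.03), (-0.039, 0.03), (-0.045, 0.02), (-0.032, 0.04), (-0.037, 0.02), (-0.049, 0.03)]
[0.85, 1, 0.015] [np.float64(0.908637183680727), np.float64(1.0176948061350986), np.float64(0.018162769090198337)] [(-0.5, 0.16), (-0.469, 0.22), (-0.355, 0.15), (-0.224, 0.1), (-0.094, 0.03), (-0.031, -0.02), (-0.038, 0.01), (-0.046, -0.0), (-0.04, 0.01), (-0.036, -0.0), (-0.039, 0.0), (-0.049, -0.0), (-0.048, 0.01), (-0.046, 0.0), (-0.039, 0.01), (-0.045, -0.0)]
[1.2, 1.05, 0] [np.float64(1.0965328180040874), np.float64(0.962660830483747), np.float64(0.00012572627044346026)] [(-0.5, 0.16), (-0.5, 0.22), (-0.5, 0.28), (-0.5, 0.34), (-0.5, 0.4), (-0.48, 0.46), (-0.384, 0.38), (-0.246, 0.25), (-0.115, 0.08), (-0.049, 0.03), (-0.052, 0.02), (-0.055, 0.05), (-0.044, 0.03), (-0.036, 0.05), (-0.028, 0.03), (-0.038, 0.03)]
real	0m25.286s
user	0m25.844s
sys	0m0.040s
```

```bash
python3 -m inch '[0,0.0003,-0.0016,0,0,0.0008,-0.0043,0,0,0.001,-0.0063,0,0,0.001,-0.0078,0,0,0.0008,-0.0085,0,0,0.0005,-0.0085,0,0,0.0002,-0.0078,0,0,-0.0001,-0.0064,0,0,-0.0001,-0.0044,0,0,-0.0001,-0.0016,0]'; python3 ctl.py ramp 0.14
```

```text
time: 6.2
tool_pos: [508.5, 135.3, 200.7]
tcp_rot: [179.9, 0.2, -174.4]
ft_force: [8.6, 5.3, -0.7]
finger_gap: 20.7
t 6.20 b 0.050 cmd 0.050 F [ 8.6  5.3 -0.7] gap 20.7
  f -0.5005 77  f -0.5 78
rows [0,-0.0,-0.0006,0,0,-0.0001,-0.0015,0,0,-0.0002,-0.0024,0,0,-0.0002,-0.0028,0,0,-0.0002,-0.003,0,0,-0.0004,-0.0031,0,0,-0.0003,-0.0028,0,0,-0.0003,-0.0023,0,0,-0.0002,-0.0015,0,0,-0.0001,-0.0006,0]
```

Simulated runs with several masses all converge. On to lift-off.

```bash
python3 -m inch '[0,0,-0.0006,0,0,-0.0001,-0.0015,0,0,-0.0002,-0.0024,0,0,-0.0002,-0.0028,0,0,-0.0002,-0.003,0,0,-0.0004,-0.0031,0,0,-0.0003,-0.0028,0,0,-0.0003,-0.0023,0,0,-0.0002,-0.0015,0,0,-0.0001,-0.0006,0]'; python3 ctl.py ramp 0.20
```

```text
time: 7.13
tool_pos: [508.6, 133.6, 220.8]
tcp_rot: [179.8, 0.2, -174.4]
ft_force: [8.0, 6.6, 0.4]
finger_gap: 21.0
t 7.13 b 0.137 cmd 0.140 F [8.  6.6 0.4] gap 21.0
  f -0.5002 78  f -0.5002 80
rows [0,-0.0001,-0.0004,0,0,-0.0001,-0.001,0,0,-0.0002,-0.0015,0,0,-0.0003,-0.0019,0,0,-0.0004,-0.002,0,0,-0.0003,-0.002,0,0,-0.0004,-0.0019,0,0,-0.0003,-0.0015,0,0,-0.0002,-0.001,0,0,-0.0,-0.0004,0]
```

```bash
python3 -m inch '[0,-0.0001,-0.0004,0,0,-0.0001,-0.001,0,0,-0.0002,-0.0015,0,0,-0.0003,-0.0019,0,0,-0.0004,-0.002,0,0,-0.0003,-0.002,0,0,-0.0004,-0.0019,0,0,-0.0003,-0.0015,0,0,-0.0002,-0.001,0,0,0,-0.0004,0]'; python3 ctl.py ramp 0.26
```

```text
time: 8.07
tool_pos: [508.7, 131.5, 234.3]
tcp_rot: [179.8, 0.2, -174.4]
ft_force: [8.5, 7.0, -0.2]
finger_gap: 20.8
t 8.07 b 0.196 cmd 0.200 F [ 8.5  7.  -0.2] gap 20.8
  f -0.5001 79  f -0.5 78
rows [0,-0.0001,-0.0004,0,0,-0.0002,-0.001,0,0,-0.0003,-0.0015,0,0,-0.0004,-0.0019,0,0,-0.0005,-0.0019,0,0,-0.0004,-0.002,0,0,-0.0005,-0.0018,0,0,-0.0004,-0.0015,0,0,-0.0002,-0.0011,0,0,-0.0001,-0.0003,0]
```

```bash
python3 -m inch '[0,-0.0001,-0.0004,0,0,-0.0002,-0.001,0,0,-0.0003,-0.0015,0,0,-0.0004,-0.0019,0,0,-0.0005,-0.0019,0,0,-0.0004,-0.002,0,0,-0.0005,-0.0018,0,0,-0.0004,-0.0015,0,0,-0.0002,-0.0011,0,0,-0.0001,-0.0003,0]'; python3 ctl.py ramp 0.32
```

```text
time: 9.0
tool_pos: [508.9, 128.5, 247.7]
tcp_rot: [179.8, 0.2, -174.4]
ft_force: [7.1, 7.4, 0.1]
finger_gap: 21.0
t 9.00 b 0.255 cmd 0.260 F [7.1 7.4 0.1] gap 21.0
  f -0.5003 78  f -0.4999 77
rows [0,-0.0001,-0.0004,0,0,-0.0003,-0.001,0,0,-0.0004,-0.0015,0,0,-0.0005,-0.0018,0,0,-0.0006,-0.0019,0,0,-0.0006,-0.002,0,0,-0.0005,-0.0018,0,0,-0.0005,-0.0015,0,0,-0.0003,-0.001,0,0,-0.0001,-0.0003,0]
```

```bash
python3 -m inch '[0,-0.0001,-0.0004,0,0,-0.0003,-0.001,0,0,-0.0004,-0.0015,0,0,-0.0005,-0.0018,0,0,-0.0006,-0.0019,0,0,-0.0006,-0.002,0,0,-0.0005,-0.0018,0,0,-0.0005,-0.0015,0,0,-0.0003,-0.001,0,0,-0.0001,-0.0003,0]'; cp log.json log0.json; python3 ctl.py ramp 0.38
```

```text
time: 9.93
tool_pos: [509.1, 124.8, 260.9]
tcp_rot: [179.8, 0.2, -174.4]
ft_force: [6.3, 7.9, 0.4]
finger_gap: 20.6
t 9.93 b 0.314 cmd 0.320 F [6.3 7.9 0.4] gap 20.6
  f -0.5 78  f -0.5 80
rows [0,-0.0001,-0.0004,0,0,-0.0004,-0.001,0,0,-0.0005,-0.0014,0,0,-0.0006,-0.0018,0,0,-0.0007,-0.0019,0,0,-0.0007,-0.0019,0,0,-0.0006,-0.0018,0,0,-0.0006,-0.0014,0,0,-0.0004,-0.001,0,0,-0.0001,-0.0004,0]
```

```bash
python3 -m inch '[0,-0.0001,-0.0004,0,0,-0.0004,-0.001,0,0,-0.0005,-0.0014,0,0,-0.0006,-0.0018,0,0,-0.0007,-0.0019,0,0,-0.0007,-0.0019,0,0,-0.0006,-0.0018,0,0,-0.0006,-0.0014,0,0,-0.0004,-0.001,0,0,-0.0001,-0.0004,0]';  python3 ctl.py ramp 0.44
```

```text
time: 10.87
tool_pos: [509.4, 120.2, 273.9]
tcp_rot: [179.8, 0.1, -174.4]
ft_force: [5.3, 8.0, 2.1]
finger_gap: 20.9
t 10.87 b 0.373 cmd 0.380 F [5.3 8.  2.1] gap 20.9
  f -0.4999 79  f -0.5001 77
rows [0,-0.0001,-0.0004,0,0,-0.0004,-0.0009,0,0,-0.0006,-0.0015,0,0,-0.0007,-0.0017,0,0,-0.0009,-0.0019,0,0,-0.0008,-0.0018,0,0,-0.0007,-0.0017,0,0,-0.0007,-0.0015,0,0,-0.0004,-0.0009,0,0,-0.0002,-0.0004,0]
```

```bash
python3 -m inch '[0,-0.0001,-0.0004,0,0,-0.0004,-0.0009,0,0,-0.0006,-0.0015,0,0,-0.0007,-0.0017,0,0,-0.0009,-0.0019,0,0,-0.0008,-0.0018,0,0,-0.0007,-0.0017,0,0,-0.0007,-0.0015,0,0,-0.0004,-0.0009,0,0,-0.0002,-0.0004,0]';  python3 ctl.py ramp 0.49
```

```text
time: 11.8
tool_pos: [509.8, 114.9, 286.6]
tcp_rot: [179.8, 0.1, -174.3]
ft_force: [4.2, 9.3, 2.4]
finger_gap: 20.7
t 11.80 b 0.432 cmd 0.440 F [4.2 9.3 2.4] gap 20.7
  f -0.494 74  f -0.4921 76
rows [0,-0.0001,-0.0003,0,0,-0.0004,-0.0008,0,0,-0.0006,-0.0011,0,0,-0.0007,-0.0014,0,0,-0.0007,-0.0016,0,0,-0.0008,-0.0015,0,0,-0.0007,-0.0014,0,0,-0.0006,-0.0011,0,0,-0.0004,-0.0008,0,0,-0.0002,-0.0003,0]
```

Lifted off at b≈0.43. Replanning from the logged data with no time passing.

```bash
cat > replan.py <<'E'
from ctl import *
L=load();t=L["t"][-1];th,x,r,te=estimate(L,t);print("th",np.round(th,3),"f,v",np.round(x,4),"res mrad",np.round(r[-6:],1))
q,o=plan(th,*x,L["b"][-1],float(sys.argv[1]),float(sys.argv[2]));print("b",np.round(q,3),"pred",np.round(o[::4],3));finish(L,t,q,th)
E
python3 replan.py -0.043 4.2
```

```text
th [ 1.107  0.97  -0.002] f,v [-0.4902  0.0391] res mrad [-0.   0.  -0.1  0.1  0.3 -0. ]
b [0.433 0.425 0.42  0.415 0.414 0.412 0.413 0.414 0.415 0.417] pred [-0.49  -0.473 -0.451 -0.42  -0.376 -0.316 -0.249 -0.199]
rows [0,0.0007,0.0015,0,0,0.0007,0.0015,0,0,0.0005,0.0011,0,0,0.0005,0.0011,0,0,0.0001,0.0003,0,0,0.0002,0.0003,0,0,-0.0001,-0.0002,0,0,-0.0001,-0.0002,0,0,-0.0002,-0.0002,0,0,-0.0001,-0.0003,0]
```

```bash
python3 -m inch '[0,0.0007,0.0015,0,0,0.0007,0.0015,0,0,0.0005,0.0011,0,0,0.0005,0.0011,0,0,0.0001,0.0003,0,0,0.0002,0.0003,0,0,-0.0001,-0.0002,0,0,-0.0001,-0.0002,0,0,-0.0002,-0.0002,0,0,-0.0001,-0.0003,0]';  python3 ctl.py plan -0.043 3.5
```

```text
time: 12.73
tool_pos: [509.6, 117.1, 281.5]
tcp_rot: [179.8, 0.1, -174.3]
ft_force: [4.5, 9.1, 1.9]
finger_gap: 20.4
t 12.73 b 0.408 cmd 0.417 F [4.5 9.1 1.9] gap 20.4
  f -0.4366 78  f -0.4317 79
th [ 1.107  0.97  -0.002] f,v [-0.4268  0.1025] res mrad [-0.1  0.1  0.3  0.1  0.1 -0.1]
b [0.401 0.386 0.372 0.358 0.35  0.341 0.337 0.332 0.329 0.325] pred f@10 -0.325 [-0.427 -0.388 -0.347 -0.301 -0.249 -0.19  -0.135 -0.097]
rows [0,0.0014,0.0033,0,0,0.0014,0.0032,0,0,0.0012,0.003,0,0,0.0011,0.003,0,0,0.0007,0.0018,0,0,0.0006,0.0018,0,0,0.0004,0.001,0,0,0.0003,0.001,0,0,0.0003,0.0008,0,0,0.0003,0.0008,0]
```

Model residuals are under 0.5 mrad. Continuing.

```bash
python3 -m inch '[0,0.0014,0.0033,0,0,0.0014,0.0032,0,0,0.0012,0.003,0,0,0.0011,0.003,0,0,0.0007,0.0018,0,0,0.0006,0.0018,0,0,0.0004,0.001,0,0,0.0003,0.001,0,0,0.0003,0.0008,0,0,0.0003,0.0008,0]';  python3 ctl.py plan -0.043 2.6
```

```text
time: 13.67
tool_pos: [509.1, 124.5, 261.8]
tcp_rot: [179.8, 0.1, -174.4]
ft_force: [6.2, 7.8, 1.5]
finger_gap: 20.7
t 13.67 b 0.317 cmd 0.325 F [6.2 7.8 1.5] gap 20.7
  f -0.3324 66  f -0.326 64
th [ 1.09   0.96  -0.006] f,v [-0.3171  0.1302] res mrad [ 0.2 -0.1 -1.3 -1.7  0.5  0.3]
b [0.313 0.301 0.289 0.276 0.265 0.254 0.243 0.233 0.221 0.21 ] pred f@10 -0.196 [-0.317 -0.271 -0.221 -0.171 -0.123 -0.083 -0.056 -0.044]
rows [0,0.0008,0.0025,0,0,0.0009,0.0026,0,0,0.0008,0.0028,0,0,0.0008,0.0028,0,0,0.0007,0.0024,0,0,0.0006,0.0025,0,0,0.0006,0.0023,0,0,0.0006,0.0024,0,0,0.0006,0.0026,0,0,0.0006,0.0026,0]
```

```bash
python3 -m inch '[0,0.0008,0.0025,0,0,0.0009,0.0026,0,0,0.0008,0.0028,0,0,0.0008,0.0028,0,0,0.0007,0.0024,0,0,0.0006,0.0025,0,0,0.0006,0.0023,0,0,0.0006,0.0024,0,0,0.0006,0.0026,0,0,0.0006,0.0026,0]';  python3 ctl.py plan -0.043 1.9
```

```text
time: 14.6
tool_pos: [508.7, 131.1, 236.2]
tcp_rot: [179.8, 0.2, -174.4]
ft_force: [7.7, 5.5, 1.4]
finger_gap: 20.7
t 14.60 b 0.204 cmd 0.210 F [7.7 5.5 1.4] gap 20.7
  f -0.177 74  f -0.1676 73
th [1.132 0.975 0.013] f,v [-0.1585  0.1965] res mrad [-2.2 -2.5  2.8  3.1 -0.7 -0.6]
b [ 0.164  0.118  0.073  0.029  0.001 -0.026 -0.036 -0.046 -0.044 -0.042] pred f@10 -0.042 [-0.158 -0.094 -0.052 -0.038 -0.04  -0.043 -0.043 -0.043]
rows [0,0.002,0.0104,0,0,0.0015,0.0105,0,0,0.0009,0.0102,0,0,0.0006,0.0102,0,0,0.0001,0.0063,0,0,-0.0001,0.0063,0,0,-0.0001,0.0024,0,0,-0.0001,0.0023,0,0,0.0,-0.0005,0,0,0.0,-0.0004,0]
```

```bash
python3 -m inch '[0,0.002,0.0104,0,0,0.0015,0.0105,0,0,0.0009,0.0102,0,0,0.0006,0.0102,0,0,0.0001,0.0063,0,0,-0.0001,0.0063,0,0,-0.0001,0.0024,0,0,-0.0001,0.0023,0,0,0,-0.0005,0,0,0,-0.0004,0]';  python3 ctl.py plan -0.043 1.2
python3 - <<'E'
import numpy as np,cv2
a=np.load("last.npy")[70:150,240:347]
cv2.imwrite("pics/6.png",cv2.cvtColor(cv2.resize(a,None,fx=5,fy=5,interpolation=2),4))
E
```

```text
time: 15.53
tool_pos: [508.5, 135.1, 178.2]
tcp_rot: [179.9, 0.2, -174.4]
ft_force: [8.7, 3.7, 0.4]
finger_gap: 21.0
t 15.53 b -0.047 cmd -0.042 F [8.7 3.7 0.4] gap 21.0
  f -0.077 70  f -0.0778 71
th [ 1.002  0.923 -0.024] f,v [-0.0826 -0.074 ] res mrad [ 0.3  1.2  2.2  2.   0.6 -1.4]
b [0.008 0.059 0.11  0.16  0.21  0.26  0.275 0.29  0.259 0.227] pred f@10 -0.102 [-0.083 -0.113 -0.117 -0.08  -0.044 -0.035 -0.041 -0.045]
rows [0,0.0002,-0.0117,0,0,-0.0004,-0.0117,0,0,-0.001,-0.0115,0,0,-0.0015,-0.0115,0,0,-0.0022,-0.0114,0,0,-0.0026,-0.0112,0,0,-0.001,-0.0033,0,0,-0.0009,-0.0033,0,0,0.002,0.007,0,0,0.0017,0.0071,0]
```

View pics/6.png

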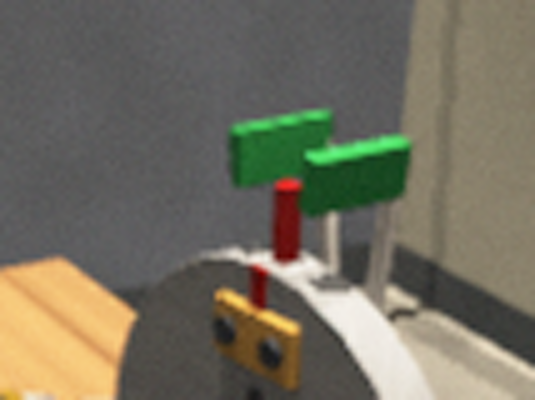

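The pointer (288,220 in the crop) is near the fork and its tip is about to pass behind the near prong at (355,175). I'll measure only the lower part of the pointer, which stays visible, and re-estimate.

```bash
python3 - <<'E'
s=open("ctl.py").read().replace("w,4.5,153,196)","w,4.5,154,174)");open("ctl.py","w").write(s)
E
python3 - <<'E'
from ctl import *
L=load();off=-.5-side_f(np.load("b3.npy"))[0];f=side_f(np.load("last.npy"));print(L["off"],off,f[0]+off,f[1],L["m"][-1])
L["off"]=off;L["m"][-1][1]=f[0]+off;L["m"][-2][1]+=f[0]+off-(-.0778);L["th"]=[1.11,.97,0];json.dump(L,open(F,"w"))
E
python3 replan.py -0.043 1.2;
python3 -c "
from ctl import *
print(np.round(load()['m'],4)[-10:].tolist())"
```

```text
0.0011870836941912932 0.002909979088694725 -0.07416226418375356 39 [15.5833, -0.07778305194643222]
th [ 1.005  0.924 -0.023] f,v [-0.0786 -0.0674] res mrad [ 0.   0.9  2.5  2.4  0.3 -1.3]
b [0.008 0.059 0.109 0.159 0.209 0.259 0.263 0.266 0.23  0.193] pred [-0.079 -0.107 -0.107 -0.072 -0.042 -0.036 -0.041 -0.044]
rows [0,0.0002,-0.0116,0,0,-0.0004,-0.0116,0,0,-0.001,-0.0116,0,0,-0.0015,-0.0114,0,0,-0.0021,-0.0113,0,0,-0.0027,-0.0112,0,0,-0.0002,-0.0008,0,0,-0.0002,-0.0007,0,0,0.0021,0.008,0,0,0.0017,0.0082,0]
[[11.8, -0.494], [11.85, -0.4921], [12.7333, -0.4366], [12.7833, -0.4317], [13.6667, -0.3324], [13.7167, -0.326], [14.6, -0.177], [14.65, -0.1676], [15.5333, -0.0734], [15.5833, -0.0742]]
```

```bash
python3 -m inch '[0,0.0002,-0.0116,0,0,-0.0004,-0.0116,0,0,-0.001,-0.0116,0,0,-0.0015,-0.0114,0,0,-0.0021,-0.0113,0,0,-0.0027,-0.0112,0,0,-0.0002,-0.0008,0,0,-0.0002,-0.0007,0,0,0.0021,0.008,0,0,0.0017,0.0082,0]';  python3 ctl.py plan -0.043 1.2; python3 -c "
from ctl import *
print(np.round(load()['m'],4)[-2:].tolist())"
```

```text
time: 16.47
tool_pos: [508.6, 131.8, 232.6]
tcp_rot: [179.8, 0.2, -174.4]
ft_force: [8.2, 6.2, 0.1]
finger_gap: 20.9
t 16.47 b 0.188 cmd 0.193 F [8.2 6.2 0.1] gap 20.9
  f -0.0301 39  f -0.0173 39
th [1.021 0.897 0.005] f,v [-0.003   0.2498] res mrad [-4.3 -4.6  3.7  3.8  0.1 -1.7]
b [ 0.127  0.061  0.    -0.061 -0.118 -0.174 -0.228 -0.282 -0.334 -0.385] pred f@10 0.187 [-0.003  0.091  0.168  0.187  0.13   0.044 -0.033 -0.069]
rows [0,0.0024,0.015,0,0,0.0015,0.0152,0,0,0.0004,0.014,0,0,-0.0004,0.014,0,0,-0.0012,0.013,0,0,-0.0019,0.0129,0,0,-0.0025,0.0121,0,0,-0.0031,0.012,0,0,-0.0036,0.0114,0,0,-0.0042,0.0111,0]
[[16.4667, -0.0301], [16.5167, -0.0173]]
```

```bash
cat > cmp.py <<'E'
import ctl;from ctl import *
L=load();t=L["t"][-1]
for lag in(-.04,0,.03,.06):
    ctl.LAG=lag
    for W in (3.,6.):
        ctl.WIN=W
        th,x,r,_=estimate(L,t);print(lag,W,np.round(th,3),np.round(x,3),np.round(r[-10:],1),round(float((r**2).sum()),1))
E
sed -i 's/t-4.2)/t-WIN)/; s/^LAG=.05/LAG=.05;WIN=3.;CAP=.09/; s/\.12,\.06,\.015/.12,.08,.03/; s/cap=.05/cap=.09/' ctl.py
python3 cmp.py
```

```text
-0.04 3.0 [ 1.014  1.002 -0.02 ] [-0.005  0.256] [ 0.5 -0.6 -0.3  0.9  0.4 -1.3  0.8 -0.5] 4.2
-0.04 6.0 [1.337 1.152 0.011] [-0.003  0.262] [ 2.5  2.5  7.6  7.9  0.7  0.5 -6.  -6.7  2.2  1.1] 228.4
0 3.0 [ 1.059  0.95  -0.   ] [-0.006  0.249] [-0.2  0.3 -0.4 -0.2  0.6 -0.1  0.8 -0.8] 2.0
0 6.0 [1.213 1.048 0.009] [-0.005  0.254] [ 0.8  0.7  5.7  6.  -1.8 -2.1 -1.7 -2.1  1.3 -0.1] 89.9
0.03 3.0 [1.089 0.917 0.013] [-0.006  0.245] [-0.6  0.9 -0.4 -0.9  0.8  0.7  0.7 -1. ] 5.0
0.03 6.0 [1.113 0.963 0.009] [-0.006  0.249] [-0.1 -0.4  4.7  4.9 -3.5 -3.9  0.9  0.8  0.8 -0.8] 77.1
0.06 3.0 [1.115 0.888 0.026] [-0.007  0.241] [-1.   1.4 -0.5 -1.5  1.   1.5  0.7 -1.2] 10.5
0.06 6.0 [1.009 0.875 0.009] [-0.007  0.245] [-0.8 -1.1  3.9  4.2 -4.9 -5.4  2.9  3.1  0.3 -1.4] 108.7
```

```bash
sed -i 's/^LAG=.05/LAG=.01/;s#d/.15,dd/.08#d/.4,dd/.2#' ctl.py; python3 replan.py -0.043 1.5;python3 replan.py -0.043 1.0
```

```text
th [1.069 0.939 0.004] f,v [-0.0061  0.2476] res mrad [-0.4 -0.5  0.7  0.2  0.8 -0.9]
b [ 0.103  0.012 -0.079 -0.169 -0.259 -0.349 -0.413 -0.477 -0.39  -0.303] pred [-0.006  0.073  0.088  0.02  -0.041 -0.051 -0.043 -0.042]
rows [0,0.0031,0.0207,0,0,0.0012,0.0208,0,0,-0.0007,0.0208,0,0,-0.0026,0.0206,0,0,-0.0044,0.0203,0,0,-0.0062,0.0198,0,0,-0.0055,0.0136,0,0,-0.0063,0.0133,0,0,0.0084,-0.0182,0,0,0.0068,-0.0188,0]
th [1.074 0.942 0.004] f,v [-0.0061  0.2476] res mrad [-0.4 -0.5  0.7  0.2  0.8 -0.9]
b [ 0.102  0.01  -0.081 -0.172 -0.262 -0.353 -0.421 -0.489 -0.399 -0.309] pred [-0.006  0.073  0.086  0.016 -0.05  -0.055 -0.042 -0.041]
rows [0,0.0031,0.0209,0,0,0.0012,0.021,0,0,-0.0008,0.0209,0,0,-0.0026,0.0208,0,0,-0.0045,0.0203,0,0,-0.0063,0.0198,0,0,-0.0059,0.0145,0,0,-0.0069,0.0141,0,0,0.0089,-0.0187,0,0,0.0072,-0.0194,0]
```

```bash
sed -i 's#d/.4,dd/.2#d/.15,dd/.1#' ctl.py; python3 replan.py -0.043 1.5;python3 replan.py -0.043 2.2
```

```text
th [1.074 0.942 0.004] f,v [-0.0061  0.2476] res mrad [-0.4 -0.5  0.7  0.2  0.8 -0.9]
b [ 0.103  0.012 -0.079 -0.169 -0.259 -0.35  -0.385 -0.42  -0.372 -0.325] pred [-0.006  0.073  0.089  0.029 -0.034 -0.053 -0.047 -0.041]
rows [0,0.0031,0.0207,0,0,0.0012,0.0208,0,0,-0.0007,0.0208,0,0,-0.0026,0.0207,0,0,-0.0044,0.0202,0,0,-0.0062,0.0198,0,0,-0.0029,0.0076,0,0,-0.0032,0.0074,0,0,0.0042,-0.0101,0,0,0.0038,-0.0103,0]
th [1.074 0.942 0.004] f,v [-0.0061  0.2476] res mrad [-0.4 -0.5  0.7  0.2  0.8 -0.9]
b [ 0.103  0.013 -0.076 -0.166 -0.218 -0.27  -0.284 -0.297 -0.283 -0.269] pred [-0.006  0.073  0.102  0.075  0.026 -0.018 -0.04  -0.045]
rows [0,0.0031,0.0205,0,0,0.0012,0.0206,0,0,-0.0007,0.0206,0,0,-0.0025,0.0205,0,0,-0.0022,0.0117,0,0,-0.0029,0.0117,0,0,-0.0009,0.003,0,0,-0.0009,0.003,0,0,0.0009,-0.0031,0,0,0.0009,-0.0031,0]
```

The second plan is gentler, so I'm taking that one.

```bash
python3 -m inch '[0,0.0031,0.0205,0,0,0.0012,0.0206,0,0,-0.0007,0.0206,0,0,-0.0025,0.0205,0,0,-0.0022,0.0117,0,0,-0.0029,0.0117,0,0,-0.0009,0.003,0,0,-0.0009,0.003,0,0,0.0009,-0.0031,0,0,0.0009,-0.0031,0]';  python3 ctl.py plan -0.043 1.6; python3 -c "
from ctl import *
L=load();print(np.round(L['m'],4)[-2:].tolist())"
```

```text
time: 17.4
tool_pos: [509.1, 126.2, 126.7]
tcp_rot: [180.0, 0.1, -174.5]
ft_force: [7.8, -0.5, 1.7]
finger_gap: 20.9
t 17.40 b -0.272 cmd -0.269 F [ 7.8 -0.5  1.7] gap 20.9
  f 0.1086 38  f 0.1041 35
th [1.105 0.987 0.005] f,v [ 0.0992 -0.1065] res mrad [-0.6 -1.1  1.6  0.4 -0.5  0.1]
b [-0.22  -0.171 -0.128 -0.085 -0.059 -0.033 -0.019 -0.006  0.003  0.012] pred f@10 -0.006 [ 0.099  0.053  0.011 -0.02  -0.038 -0.044 -0.044 -0.043]
rows [0,0.0027,-0.011,0,0,0.0022,-0.011,0,0,0.0015,-0.0099,0,0,0.0011,-0.0098,0,0,0.0004,-0.006,0,0,0.0003,-0.0059,0,0,0.0,-0.0032,0,0,0.0001,-0.0031,0,0,-0.0,-0.002,0,0,-0.0,-0.002,0]
[[17.4, 0.1086], [17.45, 0.1041]]
```

```bash
python3 -m inch '[0,0.0027,-0.011,0,0,0.0022,-0.011,0,0,0.0015,-0.0099,0,0,0.0011,-0.0098,0,0,0.0004,-0.006,0,0,0.0003,-0.0059,0,0,0,-0.0032,0,0,0.0001,-0.0031,0,0,0,-0.002,0,0,0,-0.002,0]';  python3 ctl.py plan -0.043 1.5
python3 - <<'E'
import numpy as np,cv2
a=np.load("last.npy")[70:150,240:347]
cv2.imwrite("pics/7.png",cv2.cvtColor(cv2.resize(a,None,fx=4,fy=4,interpolation=2),4))
E
```

```text
time: 18.33
tool_pos: [508.4, 135.5, 191.1]
tcp_rot: [179.9, 0.2, -174.4]
ft_force: [8.8, 4.0, 0.7]
finger_gap: 20.7
t 18.33 b 0.009 cmd 0.012 F [8.8 4.  0.7] gap 20.7
  f -0.0033 37  f -0.0077 37
th [1.068 0.965 0.008] f,v [-0.0115 -0.0756] res mrad [ 0.5 -0.6 -0.1  0.4 -0.2  0.1]
b [0.015 0.018 0.023 0.028 0.034 0.039 0.042 0.046 0.046 0.047] pred f@10 -0.045 [-0.011 -0.032 -0.043 -0.045 -0.044 -0.043 -0.043 -0.043]
rows [0,-0.0,-0.0007,0,0,-0.0,-0.0007,0,0,-0.0,-0.0012,0,0,-0.0001,-0.0012,0,0,-0.0,-0.0012,0,0,-0.0001,-0.0013,0,0,0.0,-0.0007,0,0,-0.0,-0.0008,0,0,-0.0,-0.0002,0,0,-0.0,-0.0001,0]
```

```bash
sed -i 's/^    np.save("last.npy",im)/    np.save("last.npy",im)\n    if "scene" in sys.argv:np.save("lasta.npy",eyes.snapshot("scene"))/' ctl.py
python3 -m inch '[0,0,-0.0007,0,0,0,-0.0007,0,0,0,-0.0012,0,0,-0.0001,-0.0012,0,0,0,-0.0012,0,0,-0.0001,-0.0013,0,0,0,-0.0007,0,0,0,-0.0008,0,0,0,-0.0002,0,0,0,-0.0001,0]';  python3 ctl.py plan -0.043 1.5 scene
python3 - <<'E'
import numpy as np,cv2
a=np.load("last.npy")[70:140,250:350];b=np.load("lasta.npy")[120:190,130:230]
cv2.imwrite("pics/7.png",cv2.cvtColor(cv2.resize(np.hstack([a,b]),None,fx=4,fy=4,interpolation=2),4))
E
```

```text
time: 19.27
tool_pos: [508.4, 135.3, 199.0]
tcp_rot: [179.9, 0.2, -174.4]
ft_force: [9.3, 4.9, 0.8]
finger_gap: 20.9
t 19.27 b 0.043 cmd 0.047 F [9.3 4.9 0.8] gap 20.9
  f -0.0393 41  f -0.0392 40
th [1.06  0.967 0.01 ] f,v [-0.0382  0.0117] res mrad [-0.1  0.4 -0.3  0.1 -0.1  0.1]
b [ 0.037  0.026  0.017  0.008  0.003 -0.001 -0.001 -0.001  0.002  0.005] pred f@10 -0.038 [-0.038 -0.035 -0.036 -0.04  -0.043 -0.043 -0.043 -0.043]
rows [0,0.0001,0.0024,0,0,0.0001,0.0024,0,0,0.0,0.0021,0,0,0.0,0.0021,0,0,0.0001,0.0011,0,0,-0.0,0.001,0,0,-0.0,-0.0,0,0,-0.0,-0.0001,0,0,-0.0,-0.0007,0,0,-0.0,-0.0007,0]
```

View pics/7.png

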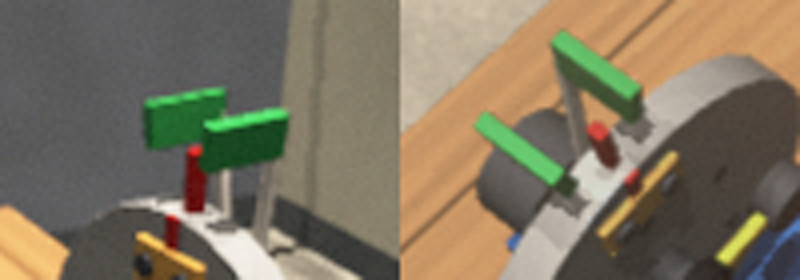

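The scene crop (right) shows the pointer tip (600,130) between the prongs, whose near ends are at (573,185) and (638,95). Checking the centring numerically from the same pictures.

Run:
```python
from ctl import *
for nm,f,roi in(("scene","lasta.npy",(slice(120,190),slice(140,200))),("side","last.npy",(slice(85,120),slice(260,330)))):
    im=np.load(f);c=eyes.calibration(nm);i=im.astype(float);M=np.zeros((384,512));M[roi]=1
    g=((i[...,1]>1.6*i[...,0])&(i[...,1]>1.3*i[...,2])&(i[...,1]>50))*M
    w=np.clip(i[...,0]-1.6*np.maximum(i[...,1],i[...,2])-10,0,80)*M
    n,l,s,_=cv2.connectedComponentsWithStats((w>20).astype(np.uint8));w=w*(l==1+s[1:,4].argmax())
    for px in(0,4.5,9,13,17):
        a,R,m=ang(im,c,w,px,100,300);p=(a*m).sum()/m.sum();a,R,m=ang(im,c,g,px,100,300)
        k=cv2.kmeans(a.astype(np.float32)[:,None],2,None,(3,50,1e-6),3,0)[1].ravel()
        e=[(a[k==j].mean(),round(R[k==j].min()),round(R[k==j].max())) for j in(0,1)]
        print(nm,px,"ptr",round(p,3),"prongs",[(round(float(q[0]),3),*q[1:]) for q in e],"mid",round((e[0][0]+e[1][0])/2,3))
```

```text
scene 0 ptr -0.01 prongs [(-0.207, 185, 300), (0.055, 183, 294)] mid -0.076
scene 4.5 ptr 0.006 prongs [(-0.205, 175, 293), (0.071, 173, 285)] mid -0.067
scene 9 ptr 0.024 prongs [(0.088, 164, 277), (-0.204, 165, 285)] mid -0.058
scene 13 ptr 0.041 prongs [(0.105, 156, 269), (-0.203, 156, 277)] mid -0.049
scene 17 ptr 0.061 prongs [(-0.201, 146, 269), (0.123, 148, 261)] mid -0.039
side 0 ptr -0.016 prongs [(0.172, 181, 245), (-0.119, 182, 231)] mid 0.026
side 4.5 ptr -0.048 prongs [(0.15, 178, 242), (-0.149, 180, 229)] mid 0.001
side 9 ptr -0.08 prongs [(0.135, 177, 239), (-0.167, 176, 227)] mid -0.016
side 13 ptr -0.109 prongs [(0.114, 175, 236), (-0.194, 174, 225)] mid -0.04
side 17 ptr -0.139 prongs [(0.09, 173, 234), (-0.224, 172, 223)] mid -0.067
```

Independent clues (scene view, model offset) put the true angle about +0.018 above my side-camera reading, and the index at about -0.05. I'm shifting the target in measured units to -0.065.

```bash
python3 replan.py -0.065 1.6
```

```text
th [1.06  0.967 0.01 ] f,v [-0.0382  0.0117] res mrad [-0.1  0.4 -0.3  0.1 -0.1  0.1]
b [ 0.032  0.016  0.003 -0.011 -0.016 -0.021 -0.017 -0.014 -0.006  0.002] pred [-0.038 -0.036 -0.043 -0.054 -0.063 -0.066 -0.065 -0.065]
rows [0,0.0001,0.0036,0,0,0.0001,0.0035,0,0,0.0001,0.0031,0,0,-0.0001,0.0031,0,0,0.0,0.0011,0,0,0.0,0.0012,0,0,0.0,-0.0007,0,0,0.0,-0.0008,0,0,0.0001,-0.0019,0,0,-0.0,-0.0019,0]
```

```bash
python3 -m inch '[0,0.0001,0.0036,0,0,0.0001,0.0035,0,0,0.0001,0.0031,0,0,-0.0001,0.0031,0,0,0,0.0011,0,0,0,0.0012,0,0,0,-0.0007,0,0,0,-0.0008,0,0,0.0001,-0.0019,0,0,0,-0.0019,0]';  python3 ctl.py plan -0.065 1.6
```

```text
time: 20.25
tool_pos: [508.4, 135.5, 188.6]
tcp_rot: [179.9, 0.2, -174.4]
ft_force: [9.5, 4.3, 0.1]
finger_gap: 20.7
t 20.25 b -0.002 cmd 0.002 F [9.5 4.3 0.1] gap 20.7
  f -0.0573 38  f -0.0598 39
th [1.059 0.947 0.008] f,v [-0.0632 -0.057 ] res mrad [ 0.8  1.2 -1.1 -1.2  0.4  0.3]
b [0.025 0.047 0.067 0.086 0.096 0.105 0.105 0.106 0.099 0.093] pred f@10 -0.079 [-0.063 -0.08  -0.082 -0.075 -0.067 -0.064 -0.065 -0.065]
rows [0,-0.0001,-0.0051,0,0,-0.0002,-0.0052,0,0,-0.0002,-0.0045,0,0,-0.0004,-0.0044,0,0,-0.0002,-0.0022,0,0,-0.0002,-0.0022,0,0,0.0,-0.0001,0,0,0.0,0.0,0,0,0.0002,0.0015,0,0,0.0001,0.0015,0]
```

```bash
python3 -m inch '[0,-0.0001,-0.0051,0,0,-0.0002,-0.0052,0,0,-0.0002,-0.0045,0,0,-0.0004,-0.0044,0,0,-0.0002,-0.0022,0,0,-0.0002,-0.0022,0,0,0,-0.0001,0,0,0,0,0,0,0.0002,0.0015,0,0,0.0001,0.0015,0]';  python3 ctl.py plan -0.065 1.6
```

```text
time: 21.18
tool_pos: [508.4, 134.8, 209.3]
tcp_rot: [179.9, 0.2, -174.4]
ft_force: [8.4, 6.4, 1.0]
finger_gap: 20.7
t 21.18 b 0.087 cmd 0.093 F [8.4 6.4 1. ] gap 20.7
  f -0.0848 37  f -0.0839 37
th [1.044e+00 9.850e-01 1.000e-03] f,v [-0.0825  0.0244] res mrad [ 0.6  0.5 -0.5 -0.9  0.1  0.2]
b [0.083 0.074 0.066 0.058 0.053 0.049 0.047 0.046 0.046 0.045] pred f@10 -0.067 [-0.083 -0.074 -0.068 -0.066 -0.065 -0.065 -0.065 -0.065]
rows [0,0.0002,0.0021,0,0,0.0002,0.0022,0,0,0.0001,0.0019,0,0,0.0001,0.0018,0,0,0.0001,0.0011,0,0,0.0,0.001,0,0,0.0,0.0004,0,0,0.0,0.0003,0,0,0.0,0.0,0,0,0.0,0.0,0]
```

```bash
python3 -m inch '[0,0.0002,0.0021,0,0,0.0002,0.0022,0,0,0.0001,0.0019,0,0,0.0001,0.0018,0,0,0.0001,0.0011,0,0,0,0.001,0,0,0,0.0004,0,0,0,0.0003,0,0,0,0,0,0,0,0,0]';  python3 ctl.py plan -0.062 1.6
```

```text
time: 22.12
tool_pos: [508.4, 135.4, 198.5]
tcp_rot: [179.9, 0.2, -174.4]
ft_force: [9.4, 5.1, -0.1]
finger_gap: 20.6
t 22.12 b 0.041 cmd 0.045 F [ 9.4  5.1 -0.1] gap 20.6
  f -0.082 41  f -0.0825 40
th [1.068 0.95  0.004] f,v [-0.0829 -0.0143] res mrad [ 0.9  0.6 -0.8 -1.2  0.4  0.3]
b [0.058 0.07  0.081 0.092 0.097 0.102 0.1   0.098 0.091 0.085] pred f@10 -0.076 [-0.083 -0.086 -0.081 -0.071 -0.064 -0.061 -0.062 -0.062]
rows [0,-0.0001,-0.0029,0,0,-0.0002,-0.0028,0,0,-0.0002,-0.0025,0,0,-0.0002,-0.0026,0,0,-0.0001,-0.001,0,0,-0.0002,-0.0011,0,0,0.0001,0.0004,0,0,0.0,0.0005,0,0,0.0002,0.0015,0,0,0.0001,0.0015,0]
```

```bash
python3 -m inch '[0,-0.0001,-0.0029,0,0,-0.0002,-0.0028,0,0,-0.0002,-0.0025,0,0,-0.0002,-0.0026,0,0,-0.0001,-0.001,0,0,-0.0002,-0.0011,0,0,0.0001,0.0004,0,0,0,0.0005,0,0,0.0002,0.0015,0,0,0.0001,0.0015,0]';  python3 ctl.py plan -0.062 1.6 scene
```

```text
time: 23.05
tool_pos: [508.4, 134.9, 207.5]
tcp_rot: [179.9, 0.2, -174.4]
ft_force: [9.0, 6.0, 0.6]
finger_gap: 20.9
t 23.05 b 0.080 cmd 0.085 F [9.  6.  0.6] gap 20.9
  f -0.0752 39  f -0.0737 39
th [ 1.028  0.978 -0.007] f,v [-0.0705  0.0355] res mrad [-0.7 -1.   1.1  0.9 -0.3 -0.2]
b [0.074 0.062 0.052 0.042 0.036 0.031 0.029 0.028 0.03  0.031] pred f@10 -0.057 [-0.071 -0.06  -0.056 -0.058 -0.061 -0.062 -0.062 -0.062]
rows [0,0.0002,0.0026,0,0,0.0002,0.0025,0,0,0.0001,0.0024,0,0,0.0001,0.0023,0,0,0.0001,0.0013,0,0,0.0,0.0013,0,0,0.0,0.0003,0,0,0.0,0.0004,0,0,0.0,-0.0004,0,0,0.0,-0.0004,0]
```

```bash
python3 -m inch '[0,0.0002,0.0026,0,0,0.0002,0.0025,0,0,0.0001,0.0024,0,0,0.0001,0.0023,0,0,0.0001,0.0013,0,0,0,0.0013,0,0,0,0.0003,0,0,0,0.0004,0,0,0,-0.0004,0,0,0,-0.0004,0]';  python3 ctl.py plan -0.062 1.6
python3 - <<'E'
import numpy as np,cv2
a=np.load("last.npy")[70:140,250:350];b=np.load("lasta.npy")[120:190,130:230]
cv2.imwrite("pics/8.png",cv2.cvtColor(cv2.resize(np.hstack([a,b]),None,fx=4,fy=4,interpolation=2),4))
E
```

```text
time: 24.03
tool_pos: [508.4, 135.5, 195.2]
tcp_rot: [179.9, 0.2, -174.4]
ft_force: [8.7, 4.2, -0.3]
finger_gap: 20.8
t 24.03 b 0.027 cmd 0.031 F [ 8.7  4.2 -0.3] gap 20.8
  f -0.0561 39  f -0.0561 40
th [ 1.01   0.988 -0.01 ] f,v [-0.0566 -0.0093] res mrad [ 0.5  0.3 -0.6 -0.4  0.3 -0.1]
b [0.035 0.039 0.043 0.047 0.049 0.051 0.052 0.053 0.053 0.053] pred f@10 -0.062 [-0.057 -0.06  -0.062 -0.062 -0.062 -0.062 -0.062 -0.062]
rows [0,-0.0,-0.0009,0,0,-0.0001,-0.0009,0,0,-0.0,-0.0009,0,0,-0.0,-0.0009,0,0,-0.0001,-0.0005,0,0,0.0,-0.0005,0,0,0.0,-0.0002,0,0,-0.0,-0.0002,0,0,-0.0,-0.0,0,0,-0.0,-0.0001,0]
```

View pics/8.png

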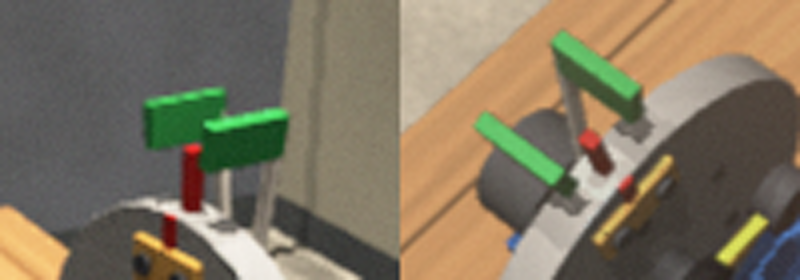

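Scene crop at t=23.1: pointer tip (590,137) is midway between the prong ends (573,185) and (638,95). Continuing to hold.

```bash
python3 -m inch '[0,0,-0.0009,0,0,-0.0001,-0.0009,0,0,0,-0.0009,0,0,0,-0.0009,0,0,-0.0001,-0.0005,0,0,0,-0.0005,0,0,0,-0.0002,0,0,0,-0.0002,0,0,0,0,0,0,0,-0.0001,0]';  python3 ctl.py plan -0.065 1.6
```

```text
time: 24.97
tool_pos: [508.4, 135.3, 200.3]
tcp_rot: [179.9, 0.2, -174.4]
ft_force: [9.7, 5.0, 0.8]
finger_gap: 21.2
t 24.97 b 0.049 cmd 0.053 F [9.7 5.  0.8] gap 21.2
  f -0.0553 39  f -0.0559 40
th [ 1.05e+00  9.66e-01 -1.00e-03] f,v [-0.0556  0.0061] res mrad [-0.8 -0.7  1.1  1.  -0.9  0. ]
b [0.048 0.043 0.038 0.033 0.03  0.028 0.028 0.028 0.031 0.033] pred f@10 -0.059 [-0.056 -0.055 -0.057 -0.061 -0.064 -0.065 -0.065 -0.065]
rows [0,0.0001,0.0012,0,0,0.0,0.0012,0,0,0.0001,0.0011,0,0,-0.0,0.0011,0,0,0.0,0.0006,0,0,0.0,0.0006,0,0,0.0,-0.0,0,0,0.0,-0.0001,0,0,0.0,-0.0005,0,0,0.0,-0.0006,0]
```

```bash
python3 -m inch '[0,0.0001,0.0012,0,0,0,0.0012,0,0,0.0001,0.0011,0,0,0,0.0011,0,0,0,0.0006,0,0,0,0.0006,0,0,0,0,0,0,0,-0.0001,0,0,0,-0.0005,0,0,0,-0.0006,0]';  python3 ctl.py plan -0.065 1.6
```

```text
time: 25.9
tool_pos: [508.4, 135.5, 195.7]
tcp_rot: [179.9, 0.2, -174.4]
ft_force: [8.7, 4.3, 0.6]
finger_gap: 20.8
t 25.90 b 0.029 cmd 0.033 F [8.7 4.3 0.6] gap 20.8
  f -0.0564 39  f -0.0562 41
th [ 1.011  0.993 -0.005] f,v [-0.0569 -0.0096] res mrad [ 0.2  0.  -0.7  0.3  0.4 -0.3]
b [0.034 0.036 0.037 0.039 0.04  0.042 0.043 0.044 0.045 0.045] pred f@10 -0.064 [-0.057 -0.06  -0.063 -0.064 -0.065 -0.065 -0.065 -0.065]
rows [0,-0.0,-0.0003,0,0,-0.0,-0.0003,0,0,-0.0,-0.0004,0,0,-0.0,-0.0003,0,0,-0.0001,-0.0004,0,0,0.0,-0.0003,0,0,0.0,-0.0002,0,0,0.0,-0.0003,0,0,-0.0,-0.0002,0,0,-0.0,-0.0002,0]
```

```bash
python3 -m inch '[0,0,-0.0003,0,0,0,-0.0003,0,0,0,-0.0004,0,0,0,-0.0003,0,0,-0.0001,-0.0004,0,0,0,-0.0003,0,0,0,-0.0002,0,0,0,-0.0003,0,0,0,-0.0002,0,0,0,-0.0002,0]';  python3 ctl.py plan -0.065 1.6
```

```text
time: 26.83
tool_pos: [508.4, 135.4, 198.6]
tcp_rot: [179.9, 0.2, -174.4]
ft_force: [9.0, 4.9, 0.3]
finger_gap: 20.6
t 26.83 b 0.041 cmd 0.045 F [9.  4.9 0.3] gap 20.6
  f -0.0563 41  f -0.0564 41
th [ 1.005  0.989 -0.002] f,v [-0.0568  0.0029] res mrad [-1.7 -0.6  1.9  1.4 -0.7 -0.5]
b [0.042 0.038 0.035 0.032 0.03  0.028 0.028 0.029 0.03  0.032] pred f@10 -0.06 [-0.057 -0.056 -0.059 -0.062 -0.064 -0.065 -0.065 -0.065]
rows [0,0.0,0.0008,0,0,0.0001,0.0008,0,0,-0.0,0.0008,0,0,0.0,0.0008,0,0,0.0,0.0004,0,0,0.0,0.0003,0,0,0.0,-0.0,0,0,0.0,-0.0001,0,0,0.0,-0.0003,0,0,0.0,-0.0004,0]
```

```bash
python3 -m inch '[0,0,0.0008,0,0,0.0001,0.0008,0,0,0,0.0008,0,0,0,0.0008,0,0,0,0.0004,0,0,0,0.0003,0,0,0,0,0,0,0,-0.0001,0,0,0,-0.0003,0,0,0,-0.0004,0]';  python3 ctl.py plan -0.47 5.5
```

```text
time: 27.77
tool_pos: [508.4, 135.5, 195.5]
tcp_rot: [179.9, 0.2, -174.4]
ft_force: [9.0, 4.3, -0.5]
finger_gap: 21.1
t 27.77 b 0.028 cmd 0.032 F [ 9.   4.3 -0.5] gap 21.1
  f -0.0582 39  f -0.0579 38
th [ 1.001e+00  9.970e-01 -1.000e-03] f,v [-0.0584 -0.0067] res mrad [ 0.6  0.2 -0.8 -0.5  0.5 -0.1]
b [0.03  0.027 0.025 0.022 0.02  0.018 0.017 0.016 0.016 0.016] pred f@10 -0.074 [-0.058 -0.062 -0.069 -0.082 -0.103 -0.136 -0.179 -0.215]
rows [0,0.0,0.0006,0,0,0.0,0.0005,0,0,0.0,0.0006,0,0,0.0001,0.0007,0,0,-0.0,0.0004,0,0,-0.0,0.0004,0,0,-0.0,0.0002,0,0,-0.0,0.0003,0,0,-0.0,0.0,0,0,-0.0,0.0001,0]
```

Nine seconds held near the middle. Starting the gentle return.

```bash
python3 -m inch '[0,0,0.0006,0,0,0,0.0005,0,0,0,0.0006,0,0,0.0001,0.0007,0,0,0,0.0004,0,0,0,0.0004,0,0,0,0.0002,0,0,0,0.0003,0,0,0,0,0,0,0,0.0001,0]';  sed -i 's#(o\[-10:,1\])/.05#(o[-10:,1])/(.05 if D<2 else .3)#' ctl.py; python3 ctl.py plan -0.47 4.7
```

```text
time: 28.7
tool_pos: [508.4, 135.5, 191.7]
tcp_rot: [179.9, 0.2, -174.4]
ft_force: [9.4, 3.9, 0.7]
finger_gap: 20.8
t 28.70 b 0.012 cmd 0.016 F [9.4 3.9 0.7] gap 20.8
  f -0.0737 39  f -0.0765 39
th [ 1.003e+00  9.970e-01 -1.000e-03] f,v [-0.0792 -0.0457] res mrad [-0.5 -0.2  0.8  0.2 -0.5  0.2]
b [0.022 0.028 0.033 0.038 0.04  0.042 0.042 0.043 0.044 0.044] pred f@10 -0.129 [-0.079 -0.097 -0.117 -0.142 -0.175 -0.216 -0.264 -0.308]
rows [0,-0.0,-0.0015,0,0,-0.0001,-0.0015,0,0,0.0,-0.0011,0,0,-0.0,-0.001,0,0,-0.0001,-0.0005,0,0,0.0,-0.0004,0,0,0.0,-0.0001,0,0,0.0,-0.0002,0,0,0.0,-0.0001,0,0,0.0,-0.0002,0]
```

```bash
python3 -m inch '[0,0,-0.0015,0,0,-0.0001,-0.0015,0,0,0,-0.0011,0,0,0,-0.001,0,0,-0.0001,-0.0005,0,0,0,-0.0004,0,0,0,-0.0001,0,0,0,-0.0002,0,0,0,-0.0001,0,0,0,-0.0002,0]'; python3 ctl.py plan -0.47 3.9
```

```text
time: 29.63
tool_pos: [508.4, 135.4, 198.3]
tcp_rot: [179.9, 0.2, -174.4]
ft_force: [9.1, 4.5, 0.3]
finger_gap: 20.8
t 29.63 b 0.040 cmd 0.044 F [9.1 4.5 0.3] gap 20.8
  f -0.1436 38  f -0.1497 38
th [1.071 0.978 0.004] f,v [-0.1549 -0.1184] res mrad [ 1.9  1.2 -2.1 -1.6  0.1  0.7]
b [0.064 0.084 0.103 0.121 0.132 0.144 0.151 0.157 0.162 0.166] pred f@10 -0.257 [-0.155 -0.197 -0.237 -0.276 -0.315 -0.355 -0.391 -0.42 ]
rows [0,-0.0003,-0.0046,0,0,-0.0003,-0.0046,0,0,-0.0004,-0.0042,0,0,-0.0005,-0.0042,0,0,-0.0003,-0.0026,0,0,-0.0004,-0.0026,0,0,-0.0002,-0.0015,0,0,-0.0002,-0.0015,0,0,-0.0002,-0.0011,0,0,-0.0002,-0.001,0]
```

```bash
python3 -m inch '[0,-0.0003,-0.0046,0,0,-0.0003,-0.0046,0,0,-0.0004,-0.0042,0,0,-0.0005,-0.0042,0,0,-0.0003,-0.0026,0,0,-0.0004,-0.0026,0,0,-0.0002,-0.0015,0,0,-0.0002,-0.0015,0,0,-0.0002,-0.0011,0,0,-0.0002,-0.001,0]'; python3 ctl.py plan -0.47 3.5
```

```text
time: 30.57
tool_pos: [508.6, 132.8, 226.2]
tcp_rot: [179.9, 0.2, -174.4]
ft_force: [8.4, 7.2, -0.2]
finger_gap: 20.9
t 30.57 b 0.161 cmd 0.166 F [ 8.4  7.2 -0.2] gap 20.9
  f -0.2742 37  f -0.2844 37
th [1.081 0.965 0.003] f,v [-0.2911 -0.1604] res mrad [ 0.1  0.6 -0.4 -0.2 -1.2  1.2]
b [0.188 0.21  0.232 0.254 0.271 0.288 0.299 0.311 0.319 0.326] pred f@10 -0.41 [-0.291 -0.345 -0.391 -0.426 -0.451 -0.466 -0.473 -0.474]
rows [0,-0.0009,-0.0049,0,0,-0.001,-0.0049,0,0,-0.0011,-0.005,0,0,-0.0012,-0.005,0,0,-0.001,-0.0037,0,0,-0.0011,-0.0037,0,0,-0.0008,-0.0025,0,0,-0.0007,-0.0025,0,0,-0.0006,-0.0018,0,0,-0.0006,-0.0017,0]
```

```bash
python3 replan.py -0.45 2.6
```

```text
th [1.081 0.964 0.003] f,v [-0.2911 -0.1605] res mrad [ 0.1  0.6 -0.4 -0.2 -1.2  1.2]
b [0.19  0.213 0.237 0.261 0.278 0.296 0.308 0.319 0.326 0.333] pred [-0.291 -0.344 -0.388 -0.418 -0.437 -0.446 -0.45  -0.45 ]
rows [0,-0.0009,-0.0052,0,0,-0.0011,-0.0053,0,0,-0.0012,-0.0053,0,0,-0.0014,-0.0054,0,0,-0.0011,-0.0039,0,0,-0.0011,-0.0039,0,0,-0.0008,-0.0025,0,0,-0.0008,-0.0025,0,0,-0.0005,-0.0016,0,0,-0.0006,-0.0015,0]
```

Run:
```python
from ctl import *
L=load();t=L["t"][-1];th=[1.125,.97,0.]
q,o=plan(th,-.2911,-.165,L["b"][-1],-.455,2.4);print(np.round(q,3),np.round(o[::4],3));finish(L,t,q,th)
```

```text
[0.197 0.228 0.259 0.289 0.31  0.331 0.343 0.355 0.361 0.368] [-0.291 -0.347 -0.392 -0.422 -0.441 -0.451 -0.455 -0.455]
rows [0,-0.0013,-0.007,0,0,-0.0015,-0.0069,0,0,-0.0017,-0.0068,0,0,-0.0019,-0.0067,0,0,-0.0014,-0.0046,0,0,-0.0015,-0.0046,0,0,-0.0009,-0.0026,0,0,-0.001,-0.0026,0,0,-0.0005,-0.0014,0,0,-0.0005,-0.0014,0]
```

```bash
python3 -m inch '[0,-0.0013,-0.007,0,0,-0.0015,-0.0069,0,0,-0.0017,-0.0068,0,0,-0.0019,-0.0067,0,0,-0.0014,-0.0046,0,0,-0.0015,-0.0046,0,0,-0.0009,-0.0026,0,0,-0.001,-0.0026,0,0,-0.0005,-0.0014,0,0,-0.0005,-0.0014,0]'; python3 ctl.py plan -0.48 2
```

```text
time: 31.5
tool_pos: [509.3, 121.3, 270.9]
tcp_rot: [179.8, 0.1, -174.4]
ft_force: [6.3, 9.6, 2.9]
finger_gap: 20.3
t 31.50 b 0.359 cmd 0.368 F [6.3 9.6 2.9] gap 20.3
  f -0.4018 40  f -0.4054 39
th [1.099 0.953 0.008] f,v [-0.4089 -0.0519] res mrad [ 0.2  0.6 -1.4  0.7 -0.2  0.3]
b [0.352 0.337 0.327 0.318 0.318 0.317 0.324 0.331 0.34  0.349] pred f@10 -0.451 [-0.409 -0.424 -0.442 -0.46  -0.473 -0.479 -0.48  -0.48 ]
rows [0,0.0012,0.0033,0,0,0.0012,0.0033,0,0,0.0007,0.0021,0,0,0.0008,0.0021,0,0,-0.0,0.0,0,0,-0.0,0.0001,0,0,-0.0005,-0.0015,0,0,-0.0005,-0.0014,0,0,-0.0007,-0.0021,0,0,-0.0007,-0.002,0]
```

Nearly there, at -0.41 and moving slowly.

```bash
python3 -m inch '[0,0.0012,0.0033,0,0,0.0012,0.0033,0,0,0.0007,0.0021,0,0,0.0008,0.0021,0,0,0,0,0,0,0,0.0001,0,0,-0.0005,-0.0015,0,0,-0.0005,-0.0014,0,0,-0.0007,-0.0021,0,0,-0.0007,-0.002,0]'; python3 ctl.py plan -0.49 1.6
```

```text
time: 32.43
tool_pos: [509.2, 122.8, 266.9]
tcp_rot: [179.8, 0.1, -174.3]
ft_force: [6.7, 9.7, 0.5]
finger_gap: 20.8
t 32.43 b 0.341 cmd 0.349 F [6.7 9.7 0.5] gap 20.8
  f -0.4606 39  f -0.4637 39
th [1.092 0.943 0.008] f,v [-0.4675 -0.0736] res mrad [-0.5  1.5 -0.6 -0.4  0.4 -0.1]
b [0.359 0.368 0.379 0.389 0.398 0.407 0.412 0.418 0.418 0.419] pred f@10 -0.498 [-0.467 -0.491 -0.499 -0.496 -0.492 -0.49  -0.49  -0.49 ]
rows [0,-0.0008,-0.002,0,0,-0.0007,-0.0021,0,0,-0.0009,-0.0022,0,0,-0.0009,-0.0022,0,0,-0.0008,-0.0019,0,0,-0.0008,-0.0018,0,0,-0.0005,-0.0012,0,0,-0.0005,-0.0011,0,0,-0.0,-0.0002,0,0,-0.0001,-0.0002,0]
```

```bash
python3 -m inch '[0,-0.0008,-0.002,0,0,-0.0007,-0.0021,0,0,-0.0009,-0.0022,0,0,-0.0009,-0.0022,0,0,-0.0008,-0.0019,0,0,-0.0008,-0.0018,0,0,-0.0005,-0.0012,0,0,-0.0005,-0.0011,0,0,0,-0.0002,0,0,-0.0001,-0.0002,0]'; python3 ctl.py ramp 0.36
```

```text
time: 33.37
tool_pos: [509.6, 117.0, 281.8]
tcp_rot: [179.8, 0.1, -174.3]
ft_force: [5.6, 10.1, 3.3]
finger_gap: 20.8
t 33.37 b 0.409 cmd 0.419 F [ 5.6 10.1  3.3] gap 20.8
  f -0.4965 38  f -0.4957 40
rows [0,0.0002,0.0003,0,0,0.0004,0.001,0,0,0.0006,0.0014,0,0,0.0007,0.0017,0,0,0.0008,0.0019,0,0,0.0007,0.0018,0,0,0.0007,0.0018,0,0,0.0006,0.0014,0,0,0.0003,0.001,0,0,0.0002,0.0003,0]
```

```bash
python3 -m inch '[0,0.0002,0.0003,0,0,0.0004,0.001,0,0,0.0006,0.0014,0,0,0.0007,0.0017,0,0,0.0008,0.0019,0,0,0.0007,0.0018,0,0,0.0007,0.0018,0,0,0.0006,0.0014,0,0,0.0003,0.001,0,0,0.0002,0.0003,0]'; python3 ctl.py ramp 0.1
```

```text
time: 34.3
tool_pos: [509.3, 122.0, 268.9]
tcp_rot: [179.8, 0.1, -174.3]
ft_force: [7.0, 9.2, 1.8]
finger_gap: 20.8
t 34.30 b 0.350 cmd 0.360 F [7.  9.2 1.8] gap 20.8
  f -0.4875 39  f -0.4876 39
rows [0,0.0006,0.0016,0,0,0.0015,0.0042,0,0,0.0021,0.0064,0,0,0.0023,0.0078,0,0,0.0022,0.0086,0,0,0.0018,0.0086,0,0,0.0014,0.0081,0,0,0.001,0.0066,0,0,0.0005,0.0045,0,0,0.0002,0.0017,0]
```

Not quite down (-0.4875), so I'm lowering the bar slowly.

Run:
```python
from ctl import *
L=load();b=L["b"][-1];u=np.arange(1,11)/10;finish(L,0,b-.04*u*u*(3-2*u))
```

```text
rows [0,0.0001,0.0002,0,0,0.0002,0.0007,0,0,0.0004,0.001,0,0,0.0004,0.0011,0,0,0.0005,0.0013,0,0,0.0004,0.0013,0,0,0.0004,0.0012,0,0,0.0004,0.001,0,0,0.0002,0.0006,0,0,0.0001,0.0003,0]
```

```bash
python3 -m inch '[0,0.0001,0.0002,0,0,0.0002,0.0007,0,0,0.0004,0.001,0,0,0.0004,0.0011,0,0,0.0005,0.0013,0,0,0.0004,0.0013,0,0,0.0004,0.0012,0,0,0.0004,0.001,0,0,0.0002,0.0006,0,0,0.0001,0.0003,0]'; python3 ctl.py ramp 0.1
```

```text
time: 35.23
tool_pos: [509.1, 124.9, 260.2]
tcp_rot: [179.8, 0.1, -174.4]
ft_force: [6.9, 9.2, 1.2]
finger_gap: 20.5
t 35.23 b 0.311 cmd 0.320 F [6.9 9.2 1.2] gap 20.5
  f -0.5003 40  f -0.5001 39
rows [0,0.0004,0.0013,0,0,0.0012,0.0037,0,0,0.0016,0.0055,0,0,0.0017,0.0066,0,0,0.0017,0.0073,0,0,0.0015,0.0074,0,0,0.0011,0.0067,0,0,0.0007,0.0057,0,0,0.0005,0.0038,0,0,0.0001,0.0014,0]
```

On the rest (-0.500). Relaxing the bar now.

```bash
python3 -m inch '[0,0.0004,0.0013,0,0,0.0012,0.0037,0,0,0.0016,0.0055,0,0,0.0017,0.0066,0,0,0.0017,0.0073,0,0,0.0015,0.0074,0,0,0.0011,0.0067,0,0,0.0007,0.0057,0,0,0.0005,0.0038,0,0,0.0001,0.0014,0]'; python3 ctl.py ramp -0.2
```

```text
time: 36.17
tool_pos: [508.4, 134.7, 210.3]
tcp_rot: [179.9, 0.2, -174.4]
ft_force: [10.3, 5.8, -1.0]
finger_gap: 20.8
t 36.17 b 0.092 cmd 0.100 F [10.3  5.8 -1. ] gap 20.8
  f -0.5001 39  f -0.5005 39
rows [0,0.0002,0.0019,0,0,0.0004,0.0053,0,0,0.0004,0.0077,0,0,0.0001,0.0093,0,0,-0.0002,0.0103,0,0,-0.0008,0.0101,0,0,-0.001,0.0094,0,0,-0.0012,0.0076,0,0,-0.001,0.0052,0,0,-0.0003,0.0019,0]
```

```bash
python3 -m inch '[0,0.0002,0.0019,0,0,0.0004,0.0053,0,0,0.0004,0.0077,0,0,0.0001,0.0093,0,0,-0.0002,0.0103,0,0,-0.0008,0.0101,0,0,-0.001,0.0094,0,0,-0.0012,0.0076,0,0,-0.001,0.0052,0,0,-0.0003,0.0019,0]'; python3 ctl.py ramp -0.487
```

```text
time: 37.1
tool_pos: [508.8, 130.0, 141.5]
tcp_rot: [180.0, 0.1, -174.5]
ft_force: [8.7, 0.8, 0.0]
finger_gap: 20.9
t 37.10 b -0.206 cmd -0.200 F [8.7 0.8 0. ] gap 20.9
  f -0.5002 39  f -0.5002 40
rows [0,-0.0004,0.0018,0,0,-0.0011,0.0049,0,0,-0.0018,0.0072,0,0,-0.0025,0.0086,0,0,-0.0031,0.0093,0,0,-0.0034,0.0091,0,0,-0.0036,0.0082,0,0,-0.0031,0.0067,0,0,-0.0023,0.0045,0,0,-0.0009,0.0016,0]
```

```bash
python3 -m inch '[0,-0.0004,0.0018,0,0,-0.0011,0.0049,0,0,-0.0018,0.0072,0,0,-0.0025,0.0086,0,0,-0.0031,0.0093,0,0,-0.0034,0.0091,0,0,-0.0036,0.0082,0,0,-0.0031,0.0067,0,0,-0.0023,0.0045,0,0,-0.0009,0.0016,0]'; python3 -m inch '[0,0,0,0,0,0,0,0,0,0,0,0,0,0,0,0,0,0,0,0,0,0,0,0,0,0,0,0,0,0,0,0,0,0,0,0,0,0,0,0]';python3 ctl.py ramp -0.487
```

```text
time: 38.03
tool_pos: [510.4, 106.7, 79.8]
tcp_rot: [-179.9, 0.1, -174.5]
ft_force: [4.5, -4.8, 3.0]
finger_gap: 20.8
time: 38.87
tool_pos: [510.4, 107.1, 80.5]
tcp_rot: [-179.9, 0.1, -174.5]
ft_force: [5.1, -5.2, 3.3]
finger_gap: 20.9
t 38.87 b -0.489 cmd -0.487 F [ 5.1 -5.2  3.3] gap 20.9
  f -0.5004 39  f -0.5003 39
rows [0,0.0,-0.0,0,0,0.0,-0.0,0,0,0.0,-0.0,0,0,0.0,-0.0,0,0,0.0,-0.0,0,0,0.0,-0.0,0,0,0.0,-0.0,0,0,0.0,-0.0,0,0,0.0,-0.0,0,0,0.0,-0.0,0]
```

Back at the original grasp pose, within 1 mm. I'm releasing, retreating upward, then checking.

```bash
python3 -m inch '[0,0,0,0,0,0,0,0,0,0,0,0,0,0,0,0,0,0,0,0,0,0,0,0,0,0,0,0,0,0,0,0,0,0,0,0,0,0,0,0]' 1 && python3 -m inch '[0,0,-0.005,0,0,0,-0.01,0,0,0,-0.015,0,0,0,-0.018,0,0,0,-0.018,0,0,0,-0.018,0,0,0,-0.018,0,0,0,-0.018,0,0,0,-0.015,0,0,0,-0.008,0]' && python3 -m inch '[0.005,0.01,0,0,0.01,0.02,0,0,0.01,0.02,0,0,0.01,0.02,0,0,0.01,0.02,0,0,0.01,0.02,0,0,0.01,0.01,0,0,0.005,0.01,0,0,0,0,0,0,0,0,0,0]'
python3 - <<'E'
from ctl import *
a=eyes.snapshot("side");c=eyes.snapshot("scene");L=load();print(side_f(a)[0]+L["off"],readout.sense()["time"])
cal=eyes.calibration("side");V=json.load(open("fit.json"))
for b in(-.5,-.487,-.4):print(b,proj(cal,pt("grip_mid",(-.5,b,0),ST)))
for k in tip_of("side","grip_mid")[:2]+tip_of("scene","bottle")[:3]:print(np.round(k["centre"],1),round(k["confidence"],2))
cv2.imwrite("pics/9.png",cv2.cvtColor(np.vstack([a[60:],c[50:330]]),4))
E
```

```text
time: 39.8
tool_pos: [509.8, 107.8, 80.5]
tcp_rot: [180.0, 0.0, -174.4]
ft_force: [-0.9, 0.5, 0.0]
finger_gap: 85.4
time: 40.63
tool_pos: [510.9, 108.0, 227.1]
tcp_rot: [180.0, 0.2, -174.4]
ft_force: [0.4, 0.1, -0.8]
finger_gap: 85.5
time: 41.47
tool_pos: [427.2, 230.7, 223.1]
tcp_rot: [-180.0, -0.0, -174.4]
ft_force: [-0.7, 0.1, 0.9]
finger_gap: 85.7
-0.4999810636065475 41.5667
-0.5 [230.73318257 184.65078962]
-0.487 [230.4909303  183.76769214]
-0.4 [228.99556379 177.8407389 ]
[183.3 236.1] 0.6
[182.7 356. ] 0.85
[159.7 327.7] 0.84
[144.  302.3] 0.67
```

View pics/9.png

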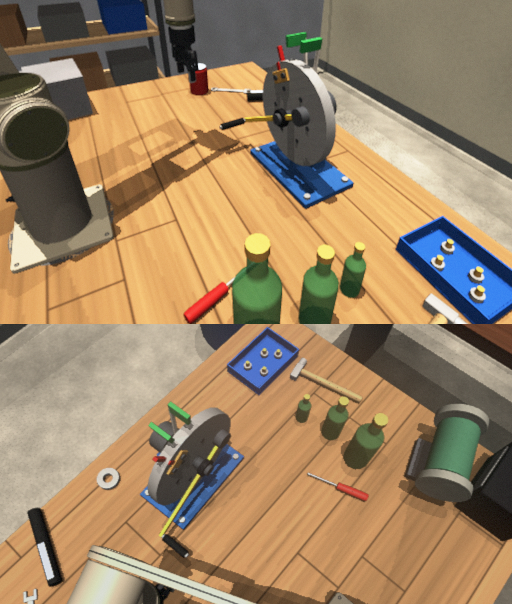

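The final view shows the wheel on its rest with the pointer at (281,55), the bar hanging relaxed with the grip at (233,123), the fork unmoved, and all bottles standing. The gripper is clear. Handing in.

```bash
python3 -c "
from bench import workorder;print(workorder.hand_in())"
```

```text
the job is handed in; nothing more can be done
None
```

The flywheel was lifted through the sprung bar, held between the prongs for about 9 s (t ≈ 18.7–28 s), lowered gently back to its rest and released. I handed the job in at about 41.8 s of the 72 s allowed.

**Before the hold:** my first approach overshot. The pointer swung to about +0.11 rad, past the mid-mark and probably just beyond the upper prong, and was back near the middle by about 18.7 s. It stayed well short of the far stop at +0.5.

**During the hold:** my readings ran from -0.04 to -0.085 rad. The side and scene cameras disagreed by 0.02–0.04 rad on the absolute pointer angle. I therefore shifted the target to -0.065 in my readings, against an index of about -0.05. A scene picture then showed the pointer midway between the prongs.

**Last checks:**
- **Flywheel:** -0.500 rad after release. It settled onto the rest slowly.
- **Bar:** the grip was let go within 1 mm of where I first held it, and the bar stayed there, relaxed.
- **Surroundings:** the fork looked unmoved, all bottles were standing, and the gripper was clear.
- **Forces:** the wrist readings at the end of each move stayed below about 15 N.

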